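# Hook the measuring cup out from under the cooling rack

### The arm

A 6-joint arm with a two-finger parallel gripper is mounted at the origin on the work surface. World frame = base frame: x ahead of the robot, y to its left, z up, the work surface at z = 0. Lengths are in m, angles in rad, forces in N, time in s.
With the tool pointing down it reaches from about 0.3 to 0.875 m from the base axis. Payload 6.4 kg.
Tool frame: the origin (TCP) lies at the very end of the fingers, on their centre line; the grasp point (between the pads) lies 19 mm behind it; z points along the fingers, y is the direction in which the jaws open and shut (so a half turn about z gives the same grasp; the last joint's range is limited). The gripper opens to 85 mm and grips with 20 to 120 N. Pads are 22 mm wide; open, the fingers measure 114 mm over their backs; the gripper's body (76 mm by 85 mm) begins 54 mm behind the grasp point. The pads swing forward as they close: fully open they stand 13 mm farther back than shut.
Start: joints at [-1.338, 0.181, 1.607, -0, 1.354, -0.206], TCP at [0.244, -0.521, 0.195] pointing down, gripper open.
Joint ranges: [-2.99, 2.99], [-0.89, 2.07], [0.3, 2.58], [-1.14, 4.28], [0, 2.63], [-3.12, 3.12]. Speed limits (rad/s): [2.57, 2.57, 3.01, 3.14, 3.14, 3.14].

### API

Orientations are given as a unit quaternion [w, x, y, z].
In Python, from rig import get_obs, snapshot, camera_info, finish_job, look_for gives the robot as it stands.
- The arm moves only by the shell command python3 -m pendant 'ROWS' [OPENING] [FORCE]. ROWS is a JSON object of lists of equal length, an entry for each row: "travel": the shift along the tool's x, y, z in m, a list of three; "yaw": the turn about the tool's z in rad. A call has 1 to 5 rows; each row is the pose to reach, as a shift and turn from the pose measured when the call began, along the tool's axes at that moment; what a row does not reach only later rows make up. A row lasts 1/12 s, in which the tool goes at most 41.7 mm and 7.16 degrees, less where a joint would pass 70% of its speed; a pose out of reach is approached as far as the arm can. A call with a gripper value outside its range is refused whole. OPENING is the closure, from 0 (fully open) to 1 (shut), set as the call begins (- or left out, the last holds). The fingers move at their own pace and stop on an object; FORCE is the grip in N (left out, the last holds). Time passes only in rows, so rows that repeat a pose let the fingers close. It gives the time, the measured TCP pose, the force and the opening at its end, in the units of the state.
- get_obs(): the state, without advancing time (a new reading comes with each control period).
- snapshot(name): name is "scene" or "side" or "wrist"; returns (picture, depth): 480x640x3 uint8, red, green, blue; 480x640 float32, m along the optical axis (not along the pixel's ray), 0 where there is no reading.
- camera_info(name): a dict with "fx", "fy", "cx", "cy" (pixels), "k1" (the pictures are not rectified: a ray, as slopes to the right and down, at radius r is drawn at 1 + k1 r^2 times it, then the intrinsics apply), "cam_to_world" (4x4, takes a point from camera to world coordinates). Camera axes: x right, y up, looking along -z (the intrinsics and any distortion apply to the point x, -y, -z); pixel columns grow to the right and rows downward; lengths in m; the calibration is good to about 2 mm. A picture is of the moment at which its call begins: read the wrist's pose just before it. camera_info takes no time and is no camera call; for the wrist camera it gives the pose at the moment of the call.
- finish_job(): hands the job in, once; it reports no verdict.
Trained networks look in the newest picture that a camera, given by its name, has taken for a name from the list of things; names that differ only in an ending like _2 or _b are one class to them, and where a whole thing is asked for, a point or a joint stands for the part that bears it (a point fixed in the world has none). Each returns a list of dicts, best first, with "p" (0 to 1); they miss things now and then, are a little off and sometimes report something else, mostly with a low value. They report only what shows in the picture. A call takes as long as a camera call. They do not tell look-alikes from the thing itself.
- look_for(target, camera): "point" ([x, y, z] in m, in world coordinates, good to about 4 mm: the middle of the surface that is visible of it).
The state is a dict: "time": time; "qpos": joint angles; "dq": joint speeds; "joint_torque": joint torques, N m; "tcp_pos": TCP position; "tcp_rot": TCP orientation; "ft_force": force on the tool from outside, world axes, zero at the start; "torque": the same for the moment, N m; "width": finger opening in m.
Only numpy, scipy, OpenCV 4.12 (cv2) and the standard library are available. Lean on these libraries where they do the work, as an engineer would, in place of code of your own. Each camera call takes 0.05 s, during which the arm holds its last target.

### The job

The steel measuring cup with the loop handle has been pushed too far under the cooling rack for a hand. Pick up the aluminium hook, drag the cup out from under the rack with it (robot and fingers must not touch the cup while it is under the rack), lay the hook down flat on the counter, then stand the cup upright and gently in the middle of the scale's platform. Do not tip the cup over, and leave everything else where it is.

Things in the scene. Friction and masses are not known exactly. Their poses are not given: they have to be found in the camera images.
- cup: Steel cup, the only one with a loop handle: outer diameter 58, height 75, wall 3 mm, about 220 g. Stands on the counter under the rack, 60 to 80 mm behind its front edge, in one of two places 160 mm apart (the tumbler is in the other). Origin: centre of underside, z up; the handle sticks out along its +y to 65 mm from the axis and points out of the rack's front within 0.5 rad.
- hook: Flat aluminium hook, 200 g, lying on the counter. Handle bar 110 long (x), 20 wide (y), 28 mm high; origin: centre of its underside, z up. An 8 mm round rod, axis 14 mm up, runs along +x to a bend 230 mm from the origin, turns to +y for 40 mm, then slopes back to its tip at x 220, y 52 mm. Centre of mass about 25 mm ahead (+x) of the origin, inside the handle.
- hook_bend (a point): Axis of the hook's rod at the bend: 230 mm along +x from the hook's origin, 14 mm above its underside.
- rack: Fixed steel wire cooling rack, 260 (x) by 420 mm (y), wires 120 mm up, 110 mm free beneath; pastries on its rear half. Origin: on the counter below its centre, z up. The open front edge, at x = -130 mm, looks to the robot's right (world -y, within 0.15 rad). Legs (feet 20 mm wide) at x = +-130, y = +-210 mm. Cup places: x about -60, y about +100 and -60 mm.
- tumbler: Plain steel cup without a handle, 58 mm in diameter, 75 mm high, in the other place under the rack; to be left alone. Origin: centre of its underside.
- scale: Fixed kitchen scale, grey body 170 x 170 mm with a square steel platform 150 x 150 mm, its top 50 mm above the counter (it does not give). Origin: on the counter below its centre; z up. The counter between the scale and the rack's front, once the hook is lifted, is free out to 0.63 m ahead of the robot (and to 0.70 m left of the brush), for dragging out the cup and laying down the hook.
- scale_top (a point): Centre of the scale platform's top face, 50 mm above the counter.
- scraper: Bench scraper, 95 x 120 mm, 18 mm high, lying on the counter; to be left alone. Origin: on the counter near its centre.
- brush: Pastry brush 140 mm long lying on the counter between the scale and the pastry tray; loose; to be left alone. Origin: underside near its middle. Beyond it, from 0.72 m ahead of the robot, stand a fixed pastry tray (30 mm high), a fixed bowl and a jar.
- cutter: Steel ring cutter, 64 mm in diameter, 40 mm high, loose, between the scale and the pastry tray; to be left alone. Origin: centre of its underside.
Mind the look-alikes: they are no part of the job. What is shaped like the cup but green is not meant.

How it is judged:
On the way, in this order (a step that is already met when the one before it is completed fails the run):
1. the hook bears on the cup while the cup is still under the rack (contact force between hook and cup above 0.1 N and x of cup in the frame of rack above -0.14 m), for 0.04 s.
2. the cup stands upright on the counter, out of the rack's front edge (x of cup in the frame of rack below -0.163 m and z of cup in the frame of rack below 0.01 m and angle between cup's own z axis and vertical below 0.1 rad), for 0.2 s.
At the end, for the whole second after the job is handed in: The cup stands upright (within 0.08 rad) and at rest on the scale's platform, its axis within 35 mm of the platform's centre; the hook lies flat (within 0.08 rad) and at rest on the counter (horizontal distance between cup and scale_top below 0.035 m and z of cup in the frame of scale_top between -0.006 and 0.006 m and angle between each of cup, hook's own z axis and vertical below 0.08 rad and linear speed of each of cup, hook below 0.02 m/s and height (world z) of hook below 0.008 m); the robot touches nothing.
It fails at once if the robot touches the cup while the cup is under the rack (x of cup in the frame of rack above -0.13 m and contact force between any of the fingers, the arm and cup above 0.3 N).
It fails at once if the cup is tipped by more than 0.6 rad (angle between cup's own z axis and vertical above 0.6 rad).
It fails at once if the cup is dropped or pressed hard on the scale (more than 40 N) (contact force between cup and scale above 40 N).
It fails at once if another thing is moved by more than 30 mm (distance of any of tumbler, scraper, brush, cutter from where it was at the start of the episode above 0.03 m).
It also fails if it takes over 72 s, if anything falls off the work surface, if the arm or the gripper's body presses on something with over 40 N, if the wrist force passes 120 N, or if a joint passes its speed limit or range.

## Working session

There is one attempt and no reset: what is moved stays moved. The work goes in short steps, Python scripts to look and compute and a shell command to move; the robot and the scene stay as the last step left them, time stands still between calls to the robot, and variables do not carry over. Pictures are saved under pics/ and viewed, and the job is handed in when it is done.

```bash
mkdir -p pics; ls; cat > h.py <<'E'
import numpy as np, cv2
from rig import *
def px2w(cam,u,v,d,info=None):
    c=info or camera_info(cam)
    p=np.array([(u-c['cx'])/c['fx'],(v-c['cy'])/c['fy']])
    s=p.copy()
    for _ in range(20): s=p/(1+c['k1']*(s@s))
    P=np.array([s[0]*d,-s[1]*d,-d,1])
    return (np.array(c['cam_to_world'])@P)[:3]
def cloud(cam,depth,info):
    c=info
    v,u=np.mgrid[0:480,0:640]
    px=(u-c['cx'])/c['fx'];py=(v-c['cy'])/c['fy']
    sx,sy=px.copy(),py.copy()
    for _ in range(20):
        f=1+c['k1']*(sx**2+sy**2); sx=px/f; sy=py/f
    P=np.stack([sx*depth,-sy*depth,-depth,np.ones_like(depth)],-1)
    W=P@np.array(c['cam_to_world']).T
    return W[...,:3]
def save(n,img): cv2.imwrite('pics/'+n,img[...,::-1])
E
python3 - <<'E'
from h import *
o=get_obs();print(o)
for c in ['scene','side','wrist']:
    i=camera_info(c);p,d=snapshot(c);save(c+'0.png',p);np.savez(c+'0.npz',p=p,d=d,W=cloud(c,d,i));print(c,i)
    for t in ['cup','hook','tumbler','rack','scale','scraper','brush','cutter']:
        print(t,[(np.round(x['point'],3).tolist(),round(x['p'],2)) for x in look_for(t,c)])
E
```

```text
pics
{'time': 0.0, 'qpos': array([-1.33833389e+00,  1.81513602e-01,  1.60802187e+00,  1.09013487e-05,
        1.35378575e+00, -2.06346207e-01]), 'dq': array([-1.17616773e-03,  9.47602569e-05, -2.04388015e-03, -2.06420170e-05,
        2.61487108e-04, -7.10292476e-04]), 'joint_torque': array([-1.69896353e-03, -4.44870687e+01, -3.51336765e+01, -6.06186441e-04,
        9.04828456e-03,  9.15871112e-06]), 'tcp_pos': array([ 0.2441462 , -0.5199162 ,  0.19429293]), 'tcp_rot': array([-8.64279620e-04,  9.76027162e-01,  2.17647035e-01, -5.96423719e-06]), 'ft_force': array([-0.06068051, -0.49070914,  0.36100867]), 'torque': array([-0.00535386,  0.02906337,  0.00042432]), 'width': 0.08548160260836989}
scene {'fx': 438.2456498498599, 'fy': 438.2456498498599, 'cx': 318.4774235292902, 'cy': 245.15408403989494, 'k1': -0.10773461290810431, 'cam_to_world': array([[-0.63751183, -0.50692675,  0.58017579,  1.07617148],
       [ 0.7702202 , -0.43735358,  0.46420114,  0.44841086],
       [ 0.01842598,  0.74279682,  0.6692633 ,  0.69733347],
       [ 0.        ,  0.        ,  0.        ,  1.        ]])}
cup 
[... 1026 characters left out ...]
, ([0.531, -0.047, 0.016], 0.33)]
cutter [([0.653, -0.298, 0.021], 0.78)]
wrist {'fx': 331.63660627884906, 'fy': 331.63660627884906, 'cx': 312.62271697208, 'cy': 234.41447369084284, 'k1': -0.008502783532960155, 'cam_to_world': array([[ 4.24469116e-01,  8.60609038e-01,  2.81385950e-01,
         3.16267128e-01],
       [-9.05442280e-01,  4.03621948e-01,  1.31391021e-01,
        -4.86553561e-01],
       [-4.97245623e-04, -3.10550167e-01,  9.50556861e-01,
         3.74498318e-01],
       [ 0.00000000e+00,  0.00000000e+00,  0.00000000e+00,
         1.00000000e+00]])}
cup []
hook []
tumbler []
rack []
scale [([0.37, -0.418, 0.041], 0.93)]
scraper [([0.293, -0.252, 0.012], 0.63)]
brush []
cutter []
```

View pics/scene0.png

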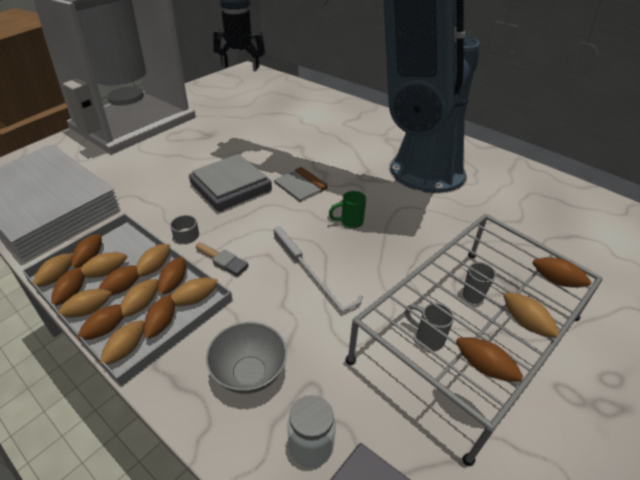

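View pics/side0.png

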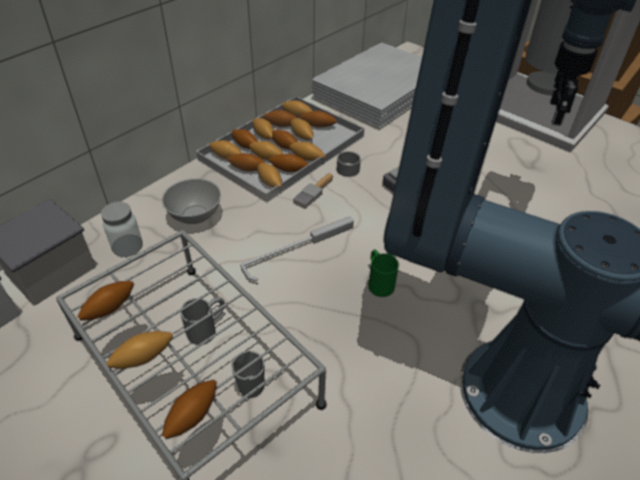

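View pics/wrist0.png

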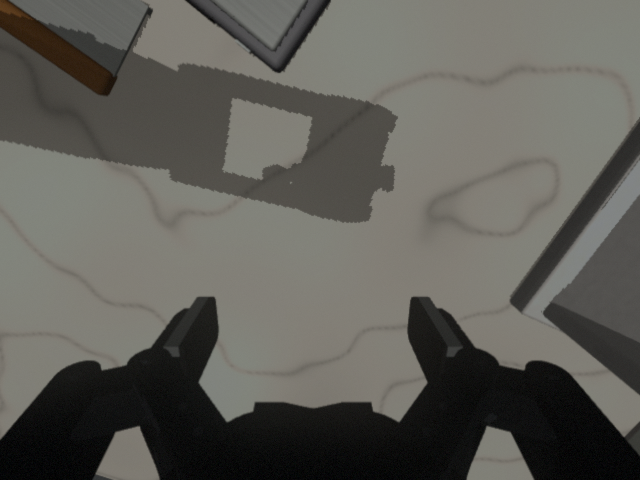

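The scene picture shows the candidates. The steel cup with its handle is at (433,325) with the handle at (412,315). The plain tumbler is at (480,282), and a green mug lookalike is at (352,210). The hook handle is at (288,243), its bend at (343,308) and its tip at (360,300). I choose the cup at (433,325) and will check it in a crop while measuring.

```bash
python3 - <<'E'
from h import *
S=np.load('scene0.npz');W=S['W'];p=S['p'];D=np.load('side0.npz');V=D['W']
def dump(name,W,u0,u1,v0,v1,z0,z1):
    w=W[v0:v1,u0:u1].reshape(-1,3); m=(w[:,2]>z0)&(w[:,2]<z1); return w[m]
# hook
for W_,nm in((S['W'],'scene'),(D['W'],'side')):
    m=(W_[...,2]>0.006)&(W_[...,2]<0.04)&(W_[...,0]>.4)&(W_[...,0]<.66)&(W_[...,1]>-.13)&(W_[...,1]<.22)
    w=W_[m]; 
    h=w[w[:,2]>0.02]
    print(nm,len(w),len(h),w.min(0),w.max(0))
    if len(h)>10:
        r=cv2.minAreaRect(h[:,:2].astype(np.float32)*1000);print('handle',r, np.median(h[:,2]))
    np.save('hook_'+nm,w)
    im=np.zeros((480,640,3),np.uint8)
    # scale
    m=(W_[...,2]>0.042)&(W_[...,2]<0.057)&(W_[...,0]>.35)&(W_[...,0]<.6)&(W_[...,1]>-.45)&(W_[...,1]<-.2)
    w=W_[m]; print('scale',len(w), cv2.minAreaRect(w[:,:2].astype(np.float32)*1000) if len(w)>10 else None, np.median(w[:,2]))
    # rack wires
    m=(W_[...,2]>0.112)&(W_[...,2]<0.13)&(W_[...,0]>.2)&(W_[...,0]<.8)&(W_[...,1]>.15)&(W_[...,1]<.7)
    w=W_[m]; print('rack',len(w), cv2.minAreaRect(w[:,:2].astype(np.float32)*1000),np.median(w[:,2]))
    # cup
    m=(W_[...,2]>0.01)&(W_[...,2]<0.085)&(W_[...,0]>.45)&(W_[...,0]<.62)&(W_[...,1]>.18)&(W_[...,1]<.36)
    w=W_[m];print('cup',len(w)); np.save('cup_'+nm,w)
    ch=W_[m]
c=p[270:370,380:510];save('crop0.png',cv2.resize(c,None,fx=6,fy=6,interpolation=cv2.INTER_CUBIC))
q=D['p'][280:380,160:280];save('crop1.png',cv2.resize(q,None,fx=6,fy=6,interpolation=cv2.INTER_CUBIC))
# top-view scatter
im=np.full((600,800,3),255,np.uint8)
for W_,off in((S['W'],(0,0,200)),(D['W'],(200,0,0))):
    m=(W_[...,2]>0.006)&(W_[...,2]<.16)
    for x,y,z in W_[m]:
        # x .3-.75 up, y right reversed
        u=int((0.45-y)/0.6*800*0.99); v=int((0.75-x)/0.45*600)
        if 0<=u<800 and 0<=v<600: im[v,u]=off if z<.09 else (180,180,180)
save('top.png',im)
E
```

```text
scene 866 303 [ 0.40041494 -0.12986719  0.00605247] [0.65991582 0.14929354 0.03969047]
handle ((579.3322143554688, -31.07958984375), (281.148193359375, 230.94955444335938), 48.33732604980469) 0.02676519736774341
scale 1735 ((450.129638671875, -371.12322998046875), (154.48760986328125, 153.18263244628906), 77.68222045898438) 0.05054801550815047
rack 6837 ((486.89495849609375, 367.0432434082031), (271.52947998046875, 431.514404296875), 83.20948791503906) 0.12199241817963113
cup 1281
side 1009 371 [ 0.49901067 -0.12991374  0.00602602] [0.65988825 0.15183626 0.03334993]
handle ((577.2555541992188, 8.619369506835938), (158.7709197998047, 275.8934326171875), 0.49467816948890686) 0.026636044351782906
scale 68 ((526.2246704101562, -320.4159240722656), (21.557554244995117, 45.569732666015625), 28.05150604248047) 0.04973434512829855
rack 7912 ((486.0858459472656, 368.0693359375), (272.3750915527344, 434.28753662109375), 83.12410736083984) 0.1225317149028663
cup 1206
```

View pics/crop0.png

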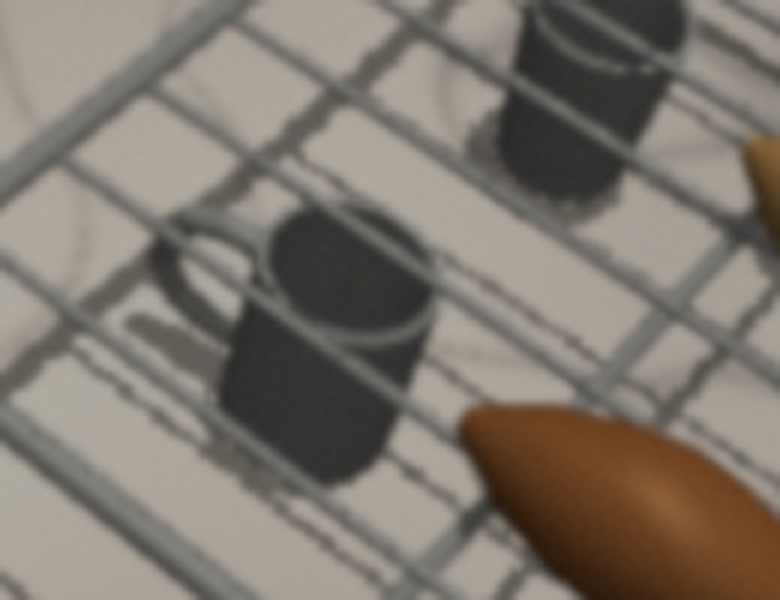

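View pics/top.png

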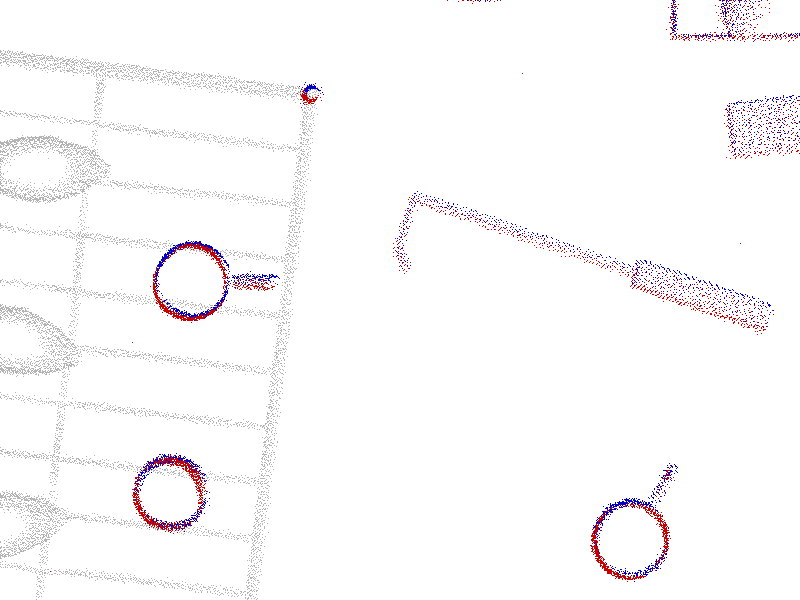

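The crop shows the steel cup with its loop handle pointing out of the front edge, and the plain tumbler at upper right. So the choice of cup is right. Next come the exact fits.

```bash
python3 - <<'E'
from h import *
from scipy.optimize import least_squares
A=[np.load('scene0.npz')['W'],np.load('side0.npz')['W']]
def sel(x0,x1,y0,y1,z0,z1,i=None):
    L=[]
    for k,W in enumerate(A):
        if i is not None and k!=i: continue
        m=(W[...,2]>z0)&(W[...,2]<z1)&(W[...,0]>x0)&(W[...,0]<x1)&(W[...,1]>y0)&(W[...,1]<y1);L.append(W[m])
    return np.concatenate(L)
for i in (0,1,None):
    h=sel(.48,.60,-.14,-.02,.02,.035,i); print('handle',len(h),cv2.minAreaRect(h[:,:2].astype(np.float32)*1000),np.median(h[:,2]))
    t=h[h[:,2]>.0255]; print(' topmean',t.mean(0))
    r=sel(.55,.60,-.01,.12,.008,.022,i); 
    l=cv2.fitLine(r[:,:2].astype(np.float32),cv2.DIST_HUBER,0,.01,.01).ravel(); print('rod',l,np.arctan2(abs(l[1]),abs(l[0])))
    b=sel(.53,.62,.12,.17,.008,.022,i); print('bend region',b.min(0),b.max(0))
    c=sel(.49,.59,.272,.36,.02,.073,i)
    for _ in range(3):
        f=least_squares(lambda q:np.hypot(c[:,0]-q[0],c[:,1]-q[1])-q[2],[.54,.305,.029],loss='soft_l1',f_scale=.002).x
        c=c[abs(np.hypot(c[:,0]-f[0],c[:,1]-f[1])-f[2])<.006]
    print('cup',f,c[:,2].max())
    hd=sel(.5,.57,.235,.272,.008,.085,i); print('loop',len(hd),hd.mean(0),hd.min(0),hd.max(0))
    c=sel(.33,.43,.27,.38,.02,.073,i)
    f=least_squares(lambda q:np.hypot(c[:,0]-q[0],c[:,1]-q[1])-q[2],[.375,.32,.029],loss='soft_l1',f_scale=.002).x;print('tumbler',f)
    r=sel(.2,.8,.15,.7,.112,.130,i); print('rack',cv2.minAreaRect(r[:,:2].astype(np.float32)*1000))
bw=sel(.66,1,-.05,.4,.03,.2); 
for y0 in np.arange(-.05,.4,.03):
    b=bw[(bw[:,1]>y0)&(bw[:,1]<y0+.03)]
    b=b[b[:,2]<.11]
    if len(b)>5: print(round(y0,2),b[:,0].min(),b[:,2].max())
br=sel(.6,.71,-.25,-.06,.005,.03);print('brush',br.min(0),br.max(0))
sc=sel(.25,.4,-.3,-.15,.004,.03);print('scraper',sc.min(0),sc.max(0))
E
```

```text
handle 304 ((529.9961547851562, -82.07850646972656), (109.94695281982422, 20.594942092895508), 71.48545837402344) 0.026760818495286776
 topmean [ 0.53024992 -0.08068485  0.02732958]
rod [0.32343486 0.94625044 0.5744766  0.04737584] 1.2414391
bend region [0.54853033 0.12071215 0.01180472] [0.6060592  0.14929354 0.02172024]
cup [0.5403788  0.30359116 0.02713936] 0.0728489597694193
loop 177 [0.54114109 0.25576239 0.04195009] [0.53453949 0.23855846 0.01448531] [0.54601341 0.27190538 0.0673467 ]
tumbler [0.38089913 0.31991287 0.02575634]
rack ((486.89495849609375, 367.0432434082031), (271.52947998046875, 431.514404296875), 83.20948791503906)
handle 347 ((527.0505981445312, -82.02568054199219), (109.51224517822266, 23.088369369506836), 69.40542602539062) 0.026900860789115244
 topmean [ 0.5265593  -0.08092809  0.02789384]
rod [0.32266298 0.94651395 0.5736979  0.05738771] 1.2422547
bend region [0.54464994 0.12067113 0.01059359] [0.6037101  0.15183626 0.0207734 ]
cup [0.53802786 0.30591173 0.02730984] 0.07292686311657415
loop 147 [0.53613588 0.2576762  0.04330322] [0.53200722 0.24123175 0.014
[... 775 characters left out ...]
9973449707031, 434.28753662109375), 83.12410736083984)
0.01 0.7712142034935112 0.06408878433538334
0.04 0.7520128676449004 0.06392829887329587
0.07 0.7473855325238287 0.0637480523687678
0.1 0.7490072124265362 0.06366362106888723
0.13 0.7612501907461344 0.06589148257331523
0.19 0.6715980304784444 0.1097827634336912
0.22 0.6755714190162235 0.10999849178074406
0.25 0.8120257960570546 0.1099942519844277
0.28 0.8164991946996589 0.10997278795424492
0.34 0.8428920996116551 0.10952439368600597
0.37 0.8421668083086256 0.10986773943545702
brush [ 0.61000273 -0.24972148  0.00502179] [ 0.69100422 -0.0769057   0.02427294]
scraper [ 0.25593285 -0.29908706  0.00408665] [ 0.39985311 -0.16356395  0.02997504]
```

```bash
cat > g.py <<'E'
import sys
from h import *
from scipy.spatial.transform import Rotation as R
o=get_obs();q=o['tcp_rot'];M=R.from_quat([q[1],q[2],q[3],q[0]]).as_matrix()
a=np.arctan2(M[1,0],M[0,0])
print('t %.2f pos'%o['time'],o['tcp_pos'].round(4),'ang %.4f'%a,'zax',M[:,2].round(3),'F',o['ft_force'].round(1),'w %.4f'%o['width'])
if len(sys.argv)>4:
    t=np.array(list(map(float,sys.argv[1:4])));ta=float(sys.argv[4])
    print('travel',(M.T@(t-o['tcp_pos'])).round(4),'yaw %.4f'%(-(((ta-a)+np.pi)%(2*np.pi)-np.pi)))
E
python3 g.py .535 -.063 .12 1.242
```

```text
t 1.35 pos [ 0.2443 -0.5205  0.1952] ang 0.4388 zax [-0.  0. -1.] F [-0.7  0.4 -0.1] w 0.0852
travel [ 0.4575 -0.2907  0.0752] yaw -0.8032
```

```bash
python3 -m pendant '{"travel":[[0.035,-0.022,0],[0.07,-0.044,0],[0.105,-0.066,0],[0.14,-0.088,0],[0.175,-0.11,0]],"yaw":[-0.1,-0.2,-0.3,-0.4,-0.5]}' 0; python3 g.py .535 -.063 .12 1.242
```

```text
time: 1.77
tcp_pos: [0.3566, -0.345, 0.1953]
tcp_rot: [0.0, 0.891, 0.454, 0.0]
ft_force: [1.3, -0.4, -0.7]
width: 0.0851
t 1.77 pos [ 0.3566 -0.345   0.1953] ang 0.9430 zax [ 0. -0. -1.] F [ 1.3 -0.4 -0.7] w 0.0851
travel [ 0.333  -0.0213  0.0753] yaw -0.2990
```

```bash
python3 -m pendant '{"travel":[[0.04,-0.003,0],[0.08,-0.006,0],[0.12,-0.009,0.01],[0.16,-0.011,0.02],[0.2,-0.013,0.03]],"yaw":[-0.1,-0.2,-0.3,-0.3,-0.3]}'; python3 g.py .535 -.063 .12 1.242
```

```text
time: 2.18
tcp_pos: [0.4645, -0.1738, 0.1655]
tcp_rot: [0.001, 0.813, 0.582, 0.0]
ft_force: [0.4, -0.5, 1.1]
width: 0.0853
t 2.18 pos [ 0.4645 -0.1738  0.1655] ang 1.2433 zax [ 0.002 -0.001 -1.   ] F [ 0.4 -0.5  1.1] w 0.0853
travel [0.1276 0.031  0.0455] yaw 0.0013
```

```bash
python3 -m pendant '{"travel":[[0.04,-0.003,0.015],[0.08,-0.006,0.03],[0.115,-0.007,0.04],[0.13,-0.008,0.045],[0.133,-0.008,0.045]],"yaw":[0,0,0,0,0]}'; python3 g.py .535 -.063 .06 1.242
python3 - <<'E'
from h import *
i=camera_info('wrist');p,d=snapshot('wrist');save('w1.png',p);W=cloud('wrist',d,i)
m=(W[...,2]>.022)&(W[...,2]<.034)&(W[...,0]>.48)&(W[...,0]<.6)&(W[...,1]>-.15)&(W[...,1]<-.02)
h=W[m];print(len(h),cv2.minAreaRect(h[:,:2].astype(np.float32)*1000),np.median(h[:,2]))
E
```

```text
time: 2.6
tcp_pos: [0.4991, -0.0419, 0.1189]
tcp_rot: [-0.0, 0.812, 0.584, -0.0]
ft_force: [0.1, 0.1, 0.3]
width: 0.0853
t 2.60 pos [ 0.4991 -0.0419  0.1189] ang 1.2474 zax [-0.001  0.    -1.   ] F [0.1 0.1 0.3] w 0.0853
travel [-0.0086  0.0408  0.0588] yaw 0.0054
2647 ((526.1591796875, -82.03050231933594), (108.78192901611328, 20.288347244262695), 71.16047668457031) 0.028215756086506838
```

```bash
python3 -m pendant '{"travel":[[-0.008,0.035,0],[-0.008,0.0395,0.01],[-0.008,0.0395,0.04],[-0.008,0.0395,0.06],[-0.008,0.0395,0.06]],"yaw":[0.005,0.005,0.005,0.005,0.005]}'; python3 g.py .5335 -.063 .007 1.242
python3 - <<'E'
from h import *
p,d=snapshot('wrist');save('w2.png',p)
E
```

```text
time: 3.07
tcp_pos: [0.5315, -0.0642, 0.0561]
tcp_rot: [-0.002, 0.814, 0.581, -0.002]
ft_force: [-1.0, -0.1, -0.2]
width: 0.0857
t 3.07 pos [ 0.5315 -0.0642  0.0561] ang 1.2398 zax [-0.006  0.001 -1.   ] F [-1.  -0.1 -0.2] w 0.0857
travel [0.0018 0.0018 0.0491] yaw -0.0022
```

View pics/w2.png

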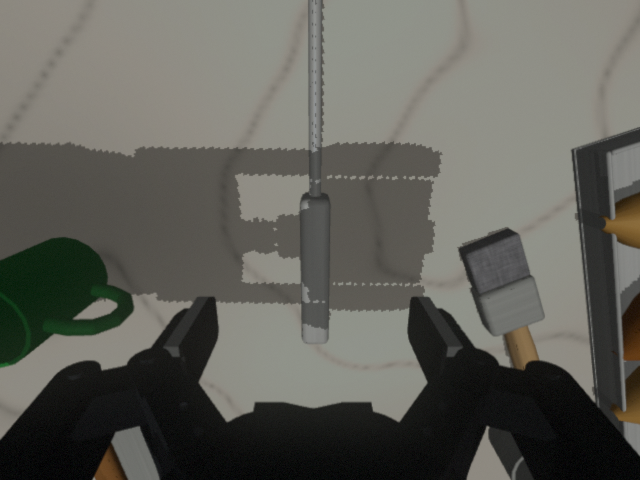

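The handle at (315,270) is centred between the fingers, and the brush at (505,280) and green mug at (60,290) are clear of them. I'll descend and grip.

```bash
python3 -m pendant '{"travel":[[0.001,0.001,0.02],[0.002,0.002,0.035],[0.002,0.002,0.045],[0.002,0.002,0.049],[0.002,0.002,0.049]],"yaw":[0,0,0,0,0]}'; python3 g.py .5335 -.063 .007 1.242
```

```text
time: 3.53
tcp_pos: [0.5351, -0.0636, 0.0094]
tcp_rot: [-0.001, 0.814, 0.581, -0.001]
ft_force: [-0.6, 0.3, -0.3]
width: 0.0854
t 3.53 pos [ 0.5351 -0.0636  0.0094] ang 1.2396 zax [-0.004  0.001 -1.   ] F [-0.6  0.3 -0.3] w 0.0854
travel [ 0.     -0.0017  0.0024] yaw -0.0024
```

```bash
python3 -m pendant '{"travel":[[0,0,0],[0,0,0],[0,0,0],[0,0,0],[0,0,0]],"yaw":[0,0,0,0,0]}' 1 80;python3 -m pendant '{"travel":[[0,0,0],[0,0,0],[0,0,0],[0,0,0],[0,0,0]],"yaw":[0,0,0,0,0]}' 1 80; python3 g.py .5335 -.063 .007 1.242
```

```text
time: 3.95
tcp_pos: [0.5355, -0.0636, 0.01]
tcp_rot: [-0.001, 0.814, 0.581, -0.001]
ft_force: [-0.5, 0.4, -0.7]
width: 0.0253
time: 4.37
tcp_pos: [0.5354, -0.0636, 0.0099]
tcp_rot: [-0.001, 0.814, 0.581, -0.001]
ft_force: [0.1, 0.0, -0.3]
width: -0.0002
t 4.37 pos [ 0.5354 -0.0636  0.0099] ang 1.2398 zax [-0.003  0.    -1.   ] F [ 0.1  0.  -0.3] w -0.0002
travel [-0.     -0.002   0.0029] yaw -0.0022
```

```bash

python3 - <<'E'
from h import *
p,d=snapshot('wrist');save('w3.png',p)
p,d=snapshot('scene');save('s3.png',cv2.resize(p[180:340,200:420],None,fx=3.5,fy=3.5,interpolation=cv2.INTER_CUBIC))
p,d=snapshot('side');save('d3.png',p)
E
```

```text
(no output)
```

View pics/w3.png

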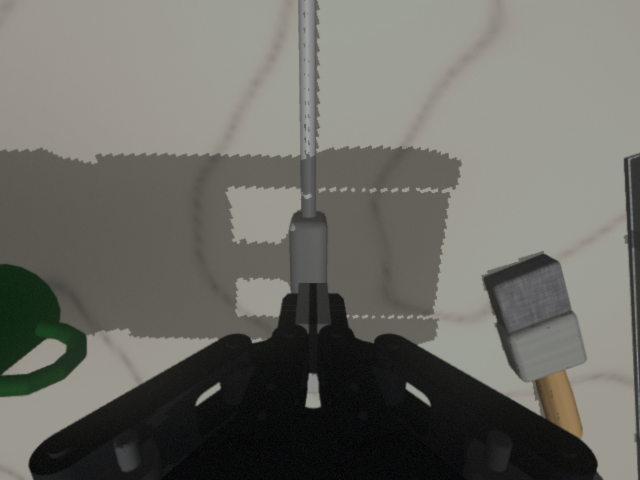

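View pics/s3.png

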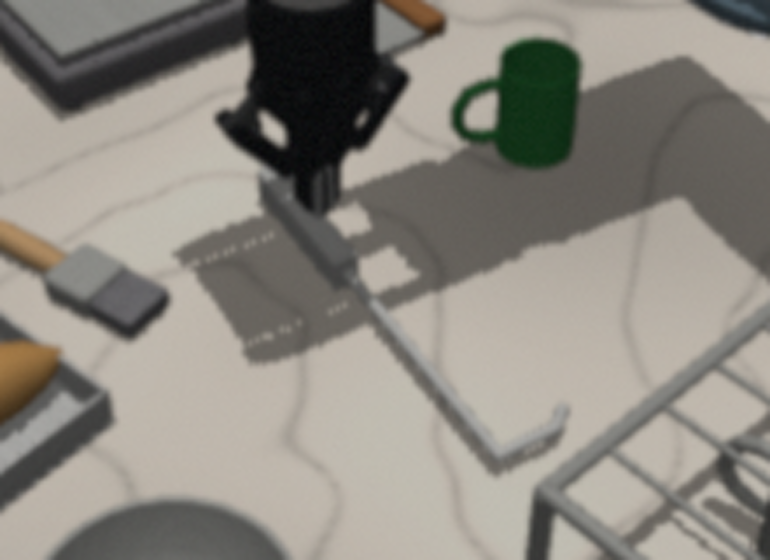

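```bash

python3 - <<'E'
from h import *
for c,(x0,x1,y0,y1) in dict(scene=(.49,.59,-.13,0),side=(.49,.59,-.13,0)).items():
    i=camera_info(c);p,d=snapshot(c);W=cloud(c,d,i)
    m=(W[...,2]>.006)&(W[...,2]<.2)&(W[...,0]>x0)&(W[...,0]<x1)&(W[...,1]>y0)&(W[...,1]<y1)
    dark=m&(p.max(-1)<45)
    w=W[dark];print(c,len(w),'dark z low', np.sort(w[:,2])[:20].round(3))
    lo=w[w[:,2]<.06]; print(lo.min(0) if len(lo) else '',lo.max(0) if len(lo) else '', lo.mean(0) if len(lo) else '')
    h=W[m&(p.max(-1)>60)&(W[...,2]<.034)&(W[...,2]>.02)];print('handle',len(h),cv2.minAreaRect(h[:,:2].astype(np.float32)*1000) if len(h)>5 else '',np.median(h[:,2]),h[:,2].max())
E
python3 - <<'E'
import cv2
p=cv2.imread('pics/d3.png');cv2.imwrite('pics/d3c.png',cv2.resize(p[180:300,230:420],None,fx=4,fy=4,interpolation=cv2.INTER_CUBIC))
E
```

```text
scene 1354 dark z low [0.054 0.054 0.055 0.056 0.057 0.057 0.058 0.058 0.058 0.059 0.059 0.06
 0.061 0.061 0.062 0.062 0.062 0.063 0.064 0.064]
[ 0.53802783 -0.06183124  0.05393165] [ 0.55121378 -0.05370527  0.05983316] [ 0.54462628 -0.05852168  0.05722349]
handle 241 ((533.6025390625, -70.7824935913086), (120.58415222167969, 20.97191619873047), 70.77449798583984) 0.026767963747504897 0.03059772779226244
side 477 dark z low [0.057 0.059 0.059 0.061 0.061 0.062 0.062 0.063 0.063 0.064 0.065 0.066
 0.069 0.069 0.07  0.07  0.07  0.071 0.071 0.072]
[ 0.52628872 -0.06167867  0.05746632] [ 0.5283286  -0.05308989  0.05869993] [ 0.52715025 -0.05744508  0.05825694]
handle 353 ((531.4368896484375, -67.7366714477539), (135.677490234375, 23.52543830871582), 70.3415298461914) 0.026921639823461185 0.03357830272506779
```

View pics/d3c.png

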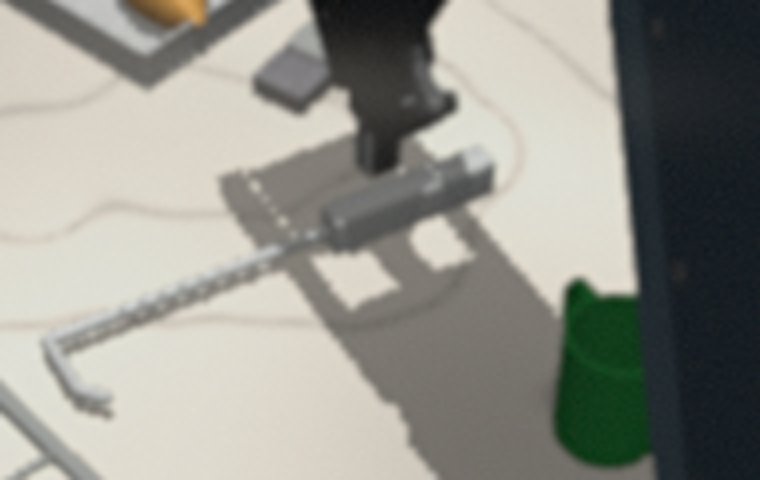

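```bash

python3 - <<'E'
from h import *
o=get_obs();i=camera_info('wrist');p,d=snapshot('wrist');W=cloud('wrist',d,i)
print(o['tcp_pos'],np.array(i['cam_to_world'])[:3,3], o['qpos'].round(4))
for v in range(270,330,5): print(v,[(p[v,u].max(),W[v,u].round(3).tolist(),d[v,u].round(3)) for u in (290,313,335)])
E
```

```text
[ 0.53542739 -0.0636301   0.00993213] [0.56169382 0.01182138 0.18914276] [-3.3800e-01  3.4960e-01  1.8188e+00 -1.0000e-03  9.7620e-01 -6.4000e-03]
270 [(np.uint8(74), [0.525, -0.054, 0.025], np.float32(0.18)), (np.uint8(94), [0.538, -0.057, 0.028], np.float32(0.176)), (np.uint8(100), [0.547, -0.072, 0.002], np.float32(0.204))]
275 [(np.uint8(77), [0.525, -0.056, 0.026], np.float32(0.179)), (np.uint8(94), [0.537, -0.059, 0.029], np.float32(0.175)), (np.uint8(100), [0.545, -0.076, -0.0], np.float32(0.207))]
280 [(np.uint8(78), [0.523, -0.06, 0.024], np.float32(0.182)), (np.uint8(93), [0.536, -0.062, 0.029], np.float32(0.176)), (np.uint8(97), [0.544, -0.08, -0.001], np.float32(0.209))]
285 [(np.uint8(84), [0.522, -0.063, 0.025], np.float32(0.182)), (np.uint8(27), [0.539, -0.054, 0.052], np.float32(0.152)), (np.uint8(99), [0.543, -0.083, 0.0], np.float32(0.209))]
290 [(np.uint8(117), [0.516, -0.076, 0.001], np.float32(0.209)), (np.uint8(26), [0.539, -0.053, 0.058], np.float32(0.146)), (np.uint8(100), [0.542, -0.086, -0.0], np.float32(0.211))]
295 [(np.uint8(29), [0.528, -0.053, 0.055], n
[... 519 characters left out ...]
529, -0.054, 0.068], np.float32(0.138)), (np.uint8(22), [0.539, -0.053, 0.075], np.float32(0.129)), (np.uint8(30), [0.546, -0.06, 0.068], np.float32(0.138))]
315 [(np.uint8(25), [0.529, -0.054, 0.071], np.float32(0.135)), (np.uint8(24), [0.539, -0.054, 0.077], np.float32(0.128)), (np.uint8(22), [0.546, -0.06, 0.072], np.float32(0.134))]
320 [(np.uint8(28), [0.529, -0.054, 0.075], np.float32(0.131)), (np.uint8(20), [0.539, -0.054, 0.081], np.float32(0.125)), (np.uint8(22), [0.546, -0.06, 0.075], np.float32(0.131))]
325 [(np.uint8(22), [0.531, -0.05, 0.086], np.float32(0.119)), (np.uint8(26), [0.539, -0.054, 0.084], np.float32(0.121)), (np.uint8(22), [0.547, -0.055, 0.086], np.float32(0.119))]
```

```bash
python3 -m pendant '{"travel":[[0,0,0],[0,0,0],[0,0,0],[0,0,0],[0,0,0]],"yaw":[0,0,0,0,0]}' 0
python3 -m pendant '{"travel":[[0,0,0],[0,0,0],[0,0,0],[0,0,0]],"yaw":[0,0,0,0]}' 
python3 - <<'E'
from h import *
W=np.load('wrist0.npz')['W']
print('start tips (tcp .195):')
for v in range(294,312,3): print(v,[W[v,u].round(3).tolist() for u in (196,205,212,420,428)])
o=get_obs();i=camera_info('wrist');p,d=snapshot('wrist');W=cloud('wrist',d,i);print(o['tcp_pos'])
for v in range(294,312,3): print(v,[W[v,u].round(3).tolist() for u in (196,205,212,420,428)])
print(np.array(i['cam_to_world'])[:3,3])
E
```

```text
time: 5.08
tcp_pos: [0.5354, -0.0637, 0.0099]
tcp_rot: [-0.001, 0.814, 0.581, -0.001]
ft_force: [-0.5, 0.3, 1.1]
width: 0.0605
time: 5.42
tcp_pos: [0.5355, -0.0636, 0.0099]
tcp_rot: [-0.001, 0.814, 0.581, -0.001]
ft_force: [0.2, -0.6, -0.1]
width: 0.0855
start tips (tcp .195):
294 [[0.072, -0.439, 0.001], [0.076, -0.449, 0.0], [0.08, -0.457, 0.001], [0.192, -0.694, 0.001], [0.196, -0.704, 0.0]]
297 [[0.068, -0.44, 0.001], [0.235, -0.474, 0.25], [0.236, -0.477, 0.249], [0.273, -0.557, 0.249], [0.275, -0.56, 0.249]]
300 [[0.233, -0.472, 0.252], [0.234, -0.475, 0.251], [0.235, -0.478, 0.25], [0.273, -0.556, 0.252], [0.274, -0.559, 0.252]]
303 [[0.234, -0.473, 0.255], [0.235, -0.476, 0.254], [0.233, -0.478, 0.249], [0.272, -0.556, 0.254], [0.274, -0.559, 0.254]]
306 [[0.234, -0.473, 0.257], [0.235, -0.476, 0.257], [0.232, -0.479, 0.25], [0.272, -0.555, 0.256], [0.274, -0.558, 0.257]]
309 [[0.234, -0.474, 0.259], [0.236, -0.477, 0.259], [0.232, -0.479, 0.251], [0.272, -0.554, 0.259], [0.273, -0.557, 0.259]]
[ 0.53545354 -0.06364769  0.00993452]
294 [[0.457, -0.06, -0.0], [0.463, -0.062, 0.001], [0.467, -0.064, 0.0], [0.593, -0.107, -0.0], [0.598, -0.108, -0.0]]
297 [[0.457, -0.062, 0.002], [0.496, -0.038, 0.064], [0.498, -0.04, 0.063], [0.582, -0.068, 0.064], [0.585, -0.068, 0.065]]
300 [[0.493, -0.038, 0.066], [0.497, -0.038, 0.067], [0.498, -0.041, 0.064], [0.581, -0.068, 0.066], [0.584, -0.068, 0.067]]
303 [[0.494, -0.037, 0.07], [0.497, -0.039, 0.069], [0.497, -0.042, 0.064], [0.58, -0.067, 0.069], [0.583, -0.068, 0.069]]
306 [[0.494, -0.038, 0.071], [0.499, -0.039, 0.073], [0.497, -0.043, 0.065], [0.58, -0.067, 0.072], [0.583, -0.069, 0.07]]
309 [[0.496, -0.038, 0.074], [0.499, -0.039, 0.074], [0.497, -0.044, 0.066], [0.579, -0.067, 0.074], [0.582, -0.069, 0.073]]
[0.56169984 0.01181811 0.18915528]
```

All views agree that the fingertips are about 40 mm above the reported TCP. The shut tip is at z 0.050 while the report says 0.010, and the same offset was there at the start. The jaws therefore closed above the handle. From here on I take true tip z = reported z + 0.040, and I'll go down carefully, watching the force.

```bash
python3 -m pendant '{"travel":[[0,0,0.012],[0,-0.001,0.022],[0,-0.001,0.030],[0,-0.001,0.034],[0,-0.001,0.034]],"yaw":[0,0,0,0,0]}'; python3 -m pendant '{"travel":[[0,0,0.004],[0,0,0.007],[0,0,0.009],[0,0,0.009]],"yaw":[0,0,0,0]}';python3 g.py
python3 - <<'E'
from h import *
i=camera_info('wrist');p,d=snapshot('wrist');save('w4.png',p);W=cloud('wrist',d,i)
for v in range(297,304,3): print(v,[W[v,u].round(3).tolist() for u in (196,205,212,420,428)])
E
```

```text
time: 5.88
tcp_pos: [0.5328, -0.0628, -0.026]
tcp_rot: [-0.002, 0.814, 0.581, -0.002]
ft_force: [0.5, 1.3, 0.0]
width: 0.0852
time: 6.22
tcp_pos: [0.5326, -0.0627, -0.0354]
tcp_rot: [-0.003, 0.814, 0.581, -0.002]
ft_force: [-0.5, -0.2, 0.2]
width: 0.0854
t 6.22 pos [ 0.5326 -0.0627 -0.0354] ang 1.2397 zax [-0.007  0.002 -1.   ] F [-0.5 -0.2  0.2] w 0.0854
297 [[0.479, -0.044, 0.0], [0.493, -0.038, 0.018], [0.496, -0.039, 0.019], [0.579, -0.067, 0.018], [0.582, -0.068, 0.019]]
300 [[0.49, -0.036, 0.022], [0.494, -0.038, 0.021], [0.495, -0.04, 0.019], [0.579, -0.067, 0.02], [0.582, -0.068, 0.021]]
303 [[0.491, -0.037, 0.023], [0.494, -0.038, 0.023], [0.495, -0.041, 0.02], [0.578, -0.066, 0.024], [0.581, -0.068, 0.023]]
```

View pics/w4.png

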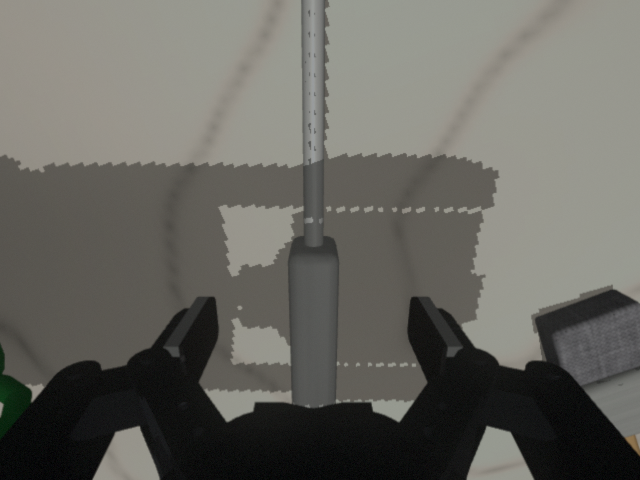

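The tips now straddle the handle at (313,320), which is centred. I'm closing.

```bash
python3 -m pendant '{"travel":[[0,0,0],[0,0,0],[0,0,0],[0,0,0],[0,0,0]],"yaw":[0,0,0,0,0]}' 1 80;python3 -m pendant '{"travel":[[0,0,0],[0,0,0],[0,0,0],[0,0,0],[0,0,0]],"yaw":[0,0,0,0,0]}' 1 80; python3 g.py
```

```text
time: 6.68
tcp_pos: [0.5328, -0.0628, -0.0349]
tcp_rot: [-0.002, 0.814, 0.581, -0.002]
ft_force: [1.1, 0.9, -0.3]
width: 0.0255
time: 7.1
tcp_pos: [0.5332, -0.0629, -0.0347]
tcp_rot: [-0.002, 0.814, 0.581, -0.002]
ft_force: [-0.5, 0.7, 4.0]
width: 0.0187
t 7.10 pos [ 0.5332 -0.0629 -0.0347] ang 1.2397 zax [-0.006  0.001 -1.   ] F [-0.5  0.7  4. ] w 0.0187
```

Gripped: width is 18.7 mm on the 20 mm bar. I lift, turn to the rack's axis and go to the entry pose.

```bash
python3 -m pendant '{"travel":[[0,0,-0.012],[0,0,-0.03],[0,0,-0.05],[0,0,-0.05],[0,0,-0.05]],"yaw":[0,0,0,0,0]}'; python3 g.py .602 -.030 .015 1.451
```

```text
time: 7.52
tcp_pos: [0.5343, -0.0633, 0.0164]
tcp_rot: [-0.001, 0.814, 0.581, -0.001]
ft_force: [-0.1, 0.2, -1.9]
width: 0.0186
t 7.52 pos [ 0.5343 -0.0633  0.0164] ang 1.2397 zax [-0.003  0.    -1.   ] F [-0.1  0.2 -1.9] w 0.0186
travel [0.0535 0.0532 0.0012] yaw -0.2113
```

```bash
python3 -m pendant '{"travel":[[0.01,0.012,0],[0.022,0.027,0],[0.037,0.04,0],[0.05,0.05,0],[0.0535,0.0535,0]],"yaw":[-0.06,-0.12,-0.18,-0.211,-0.211]}'; python3 -m pendant '{"travel":[[0,0,0],[0,0,0]],"yaw":[0,0]}';python3 g.py .602 -.030 -.027 1.451
python3 - <<'E'
from h import *
o=get_obs()
for c in ('scene','side'):
    i=camera_info(c);p,d=snapshot(c);save('e_'+c+'.png',p);W=cloud(c,d,i)
    m=(W[...,2]>.045)&(W[...,2]<.09)&(W[...,0]>.53)&(W[...,0]<.68)&(W[...,1]>.03)&(W[...,1]<.21)
    w=W[m];print(c,len(w))
    if len(w)>30:
        rod=w[w[:,1]<.14];l=cv2.fitLine(rod[:,:2].astype(np.float32),cv2.DIST_HUBER,0,.01,.01).ravel();print('rod ang',np.arctan2(l[1],l[0]),l, 'z near/far',rod[rod[:,1]<.08][:,2].mean(),rod[rod[:,1]>.11][:,2].mean())
        print(w.min(0),w.max(0))
E
```

```text
time: 7.93
tcp_pos: [0.6029, -0.0288, 0.0149]
tcp_rot: [-0.002, 0.748, 0.664, -0.001]
ft_force: [-0.6, -0.3, -1.8]
width: 0.019
time: 8.1
tcp_pos: [0.6013, -0.0284, 0.0133]
tcp_rot: [-0.003, 0.748, 0.664, -0.002]
ft_force: [0.3, -0.3, -1.9]
width: 0.0184
t 8.10 pos [ 0.6013 -0.0284  0.0133] ang 1.4526 zax [-0.007  0.002 -1.   ] F [ 0.3 -0.3 -1.9] w 0.0184
travel [-0.0016  0.0012  0.0403] yaw 0.0016
scene 383
rod ang 1.4548614 [0.11567539 0.9932871  0.62048674 0.0983733 ] z near/far 0.06430680541098231 0.06418703437894642
[0.57382404 0.03007729 0.05818887] [0.63063252 0.18685311 0.06943874]
side 338
rod ang 1.4501557 [0.12034817 0.99273175 0.61407113 0.08203445] z near/far 0.06478046600226571 0.06503263863910864
[0.57198576 0.03015626 0.05186002] [0.67654706 0.20973029 0.06998961]
```

View pics/e_scene.png

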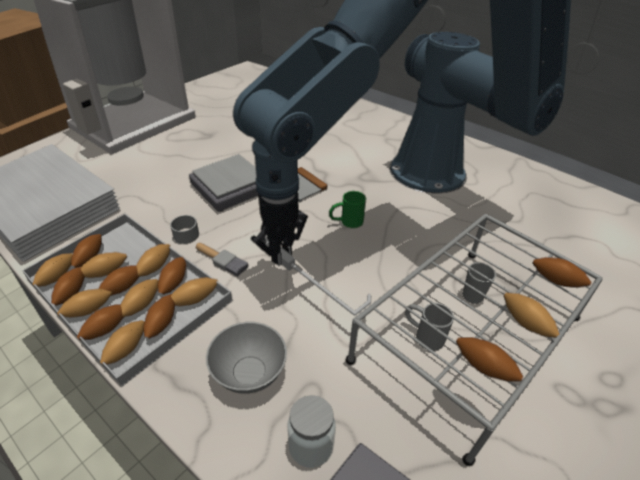

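The hook is level, with its rod top at z 0.0645 and angle 1.452, and it points at the gap between the cup and the leg. I lower it and slide it in.

```bash
python3 -m pendant '{"travel":[[0,0,0.012],[0,0,0.027],[0,0,0.037],[0,0,0.0405],[0,0,0.0405]],"yaw":[0,0,0,0,0]}'; python3 g.py .6215 .129 -.027 1.451
```

```text
time: 8.62
tcp_pos: [0.5994, -0.0288, -0.0284]
tcp_rot: [-0.004, 0.748, 0.664, -0.003]
ft_force: [0.1, -0.1, -2.4]
width: 0.0188
t 8.62 pos [ 0.5994 -0.0288 -0.0284] ang 1.4514 zax [-0.01   0.002 -1.   ] F [ 0.1 -0.1 -2.4] w 0.0188
travel [ 0.1593  0.0031 -0.0013] yaw 0.0004
```

```bash
python3 -m pendant '{"travel":[[0.015,0.001,0],[0.035,0.001,-0.001],[0.055,0.002,-0.001],[0.075,0.002,-0.001],[0.09,0.003,-0.001]],"yaw":[0,0,0,0,0]}'; python3 -m pendant '{"travel":[[0.015,0,0],[0.03,0,0],[0.045,0,0],[0.06,0,0],[0.068,0,0]],"yaw":[0,0,0,0,0]}'; python3 g.py .6215 .129 -.027 1.451
python3 - <<'E'
from h import *
for c,n in (('scene','scene'),('side','side')):
    i=camera_info(c);p,d=snapshot(c);W=cloud(c,d,i);save('f_'+c+'.png',p)
p=cv2.imread('pics/f_scene.png');cv2.imwrite('pics/f_sc.png',cv2.resize(p[230:390,310:510],None,fx=3.7,fy=3.7,interpolation=cv2.INTER_CUBIC))
p=cv2.imread('pics/f_side.png');cv2.imwrite('pics/f_dc.png',cv2.resize(p[210:390,120:320],None,fx=3.3,fy=3.3,interpolation=cv2.INTER_CUBIC))
E
```

```text
time: 9.03
tcp_pos: [0.6136, 0.0616, -0.0267]
tcp_rot: [-0.004, 0.748, 0.664, -0.002]
ft_force: [0.3, 0.8, -2.5]
width: 0.0186
time: 9.45
tcp_pos: [0.6219, 0.1311, -0.0265]
tcp_rot: [-0.004, 0.748, 0.664, -0.002]
ft_force: [-0.6, 1.3, -1.8]
width: 0.0187
t 9.45 pos [ 0.6219  0.1311 -0.0265] ang 1.4526 zax [-0.008  0.003 -1.   ] F [-0.6  1.3 -1.8] w 0.0187
travel [-0.0022 -0.0001  0.0005] yaw 0.0016
```

View pics/f_sc.png

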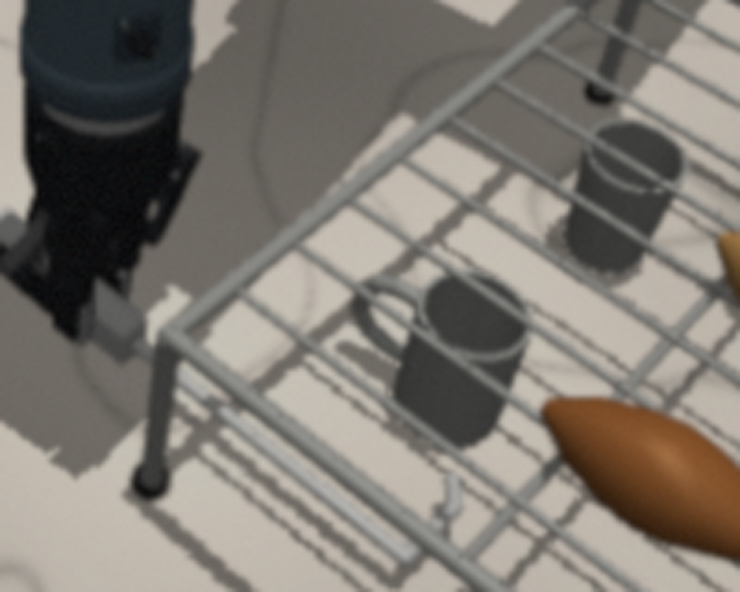

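View pics/f_dc.png

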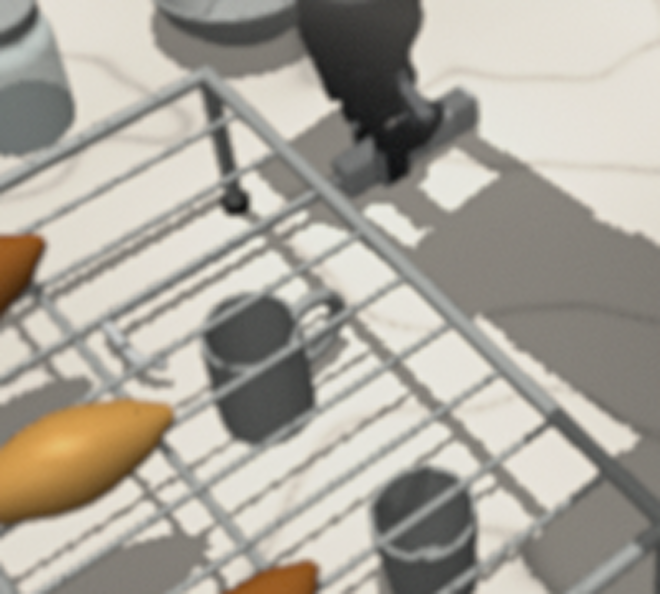

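The arm is behind the cup. In the side crop the tip is at (165,378) and the cup at (255,370), still where it was. I go 6 mm deeper, slide across, then pull.

```bash
python3 -m pendant '{"travel":[[0.003,0,0],[0.006,-0.004,0],[0.006,-0.013,0],[0.006,-0.024,0],[0.006,-0.036,0]],"yaw":[0,0,0,0,0]}'; python3 -m pendant '{"travel":[[0,-0.01,0],[0,-0.019,0],[0,-0.025,0],[0,-0.03,0],[0,-0.03,0]],"yaw":[0,0,0,0,0]}'; python3 g.py .5506 .1255 -.027 1.451
python3 - <<'E'
from h import *
for c,n in (('scene','scene'),('side','side')):
    p,d=snapshot(c);save('i_'+c+'.png',p)
p=cv2.imread('pics/i_scene.png');cv2.imwrite('pics/i_sc.png',cv2.resize(p[230:390,310:510],None,fx=3.7,fy=3.7,interpolation=cv2.INTER_CUBIC))
p=cv2.imread('pics/i_side.png');cv2.imwrite('pics/i_dc.png',cv2.resize(p[210:390,120:320],None,fx=3.3,fy=3.3,interpolation=cv2.INTER_CUBIC))
E
```

```text
time: 9.97
tcp_pos: [0.5856, 0.1404, -0.0264]
tcp_rot: [-0.004, 0.748, 0.664, -0.003]
ft_force: [-0.0, -0.6, -1.7]
width: 0.0188
time: 10.38
tcp_pos: [0.5547, 0.1439, -0.0262]
tcp_rot: [-0.004, 0.748, 0.664, -0.003]
ft_force: [0.2, -0.5, -2.1]
width: 0.0187
t 10.38 pos [ 0.5547  0.1439 -0.0262] ang 1.4529 zax [-0.01   0.002 -1.   ] F [ 0.2 -0.5 -2.1] w 0.0187
travel [-0.0188 -0.0019  0.0008] yaw 0.0019
```

View pics/i_sc.png

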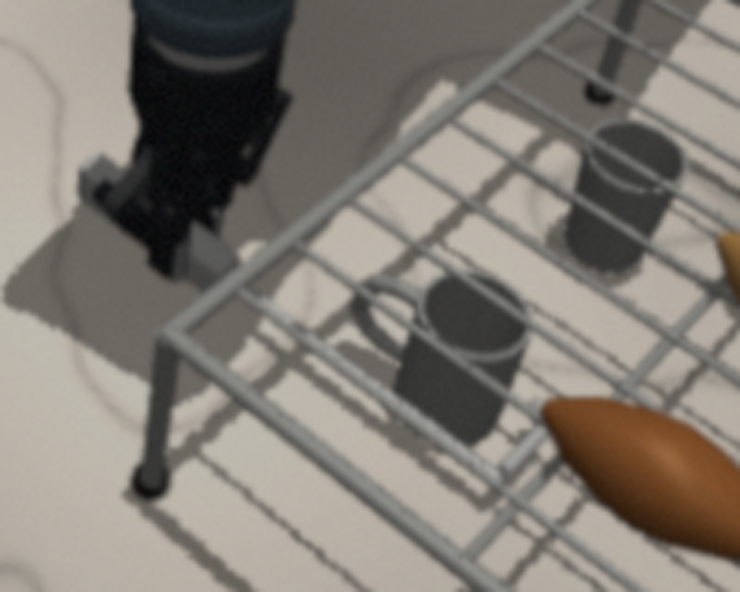

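View pics/i_dc.png

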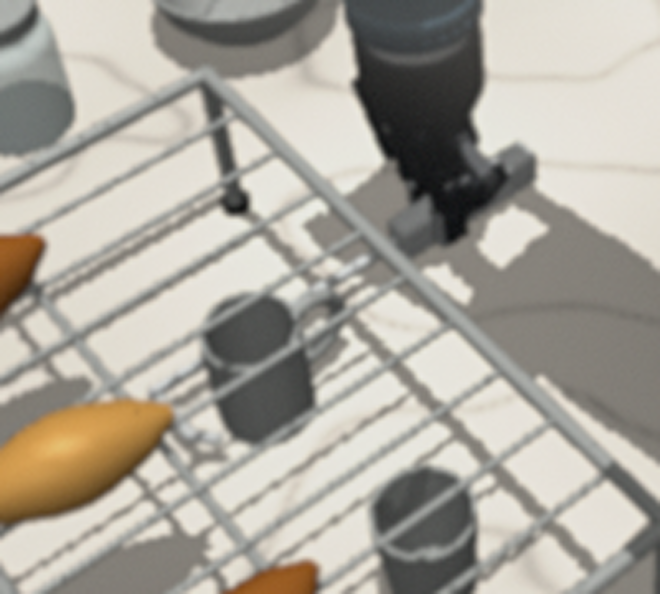

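The arm now encircles the cup from behind, with the rod beside it. I start the slow pull.

```bash
python3 -m pendant '{"travel":[[-0.006,0,0],[-0.012,0,0],[-0.017,0,0],[-0.021,0,0],[-0.025,0,0]],"yaw":[0,0,0,0,0]}'; python3 -m pendant '{"travel":[[-0.006,0,0],[-0.012,0,0],[-0.018,0,0],[-0.024,0,0],[-0.03,0,0]],"yaw":[0,0,0,0,0]}'; python3 g.py
python3 - <<'E'
from h import *
p,d=snapshot('scene');save('j_scene.png',p)
p=cv2.imread('pics/j_scene.png');cv2.imwrite('pics/j_sc.png',cv2.resize(p[230:390,310:510],None,fx=3.7,fy=3.7,interpolation=cv2.INTER_CUBIC))
E
```

```text
time: 10.9
tcp_pos: [0.5533, 0.1184, -0.026]
tcp_rot: [-0.004, 0.748, 0.664, -0.002]
ft_force: [0.2, 1.6, -1.4]
width: 0.0191
time: 11.32
tcp_pos: [0.5497, 0.0879, -0.026]
tcp_rot: [-0.004, 0.748, 0.664, -0.002]
ft_force: [0.3, 1.7, -2.0]
width: 0.019
t 11.32 pos [ 0.5497  0.0879 -0.026 ] ang 1.4520 zax [-0.008  0.002 -1.   ] F [ 0.3  1.7 -2. ] w 0.0190
```

View pics/j_sc.png

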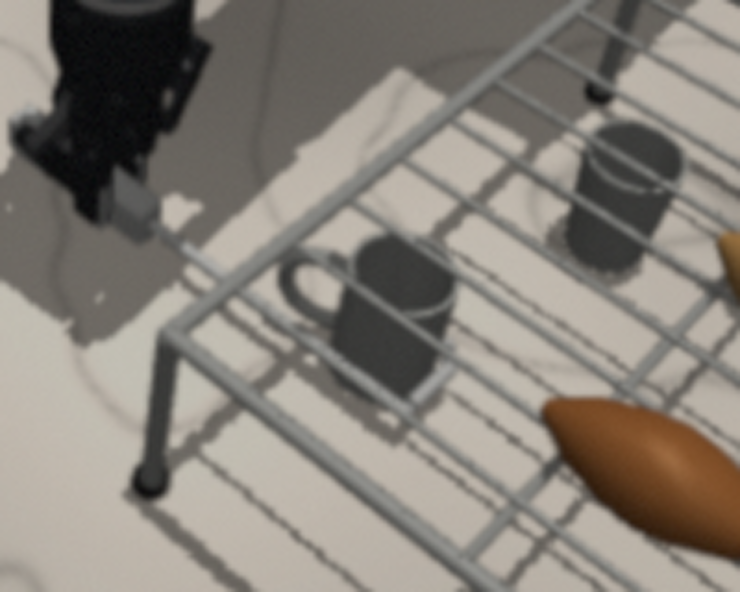

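The cup follows upright, with a drag of about 1.7 N. I keep pulling another 125 mm.

```bash
python3 -m pendant '{"travel":[[-0.008,0,0],[-0.017,0,0],[-0.026,0,0],[-0.035,0,0],[-0.044,0,0]],"yaw":[0,0,0,0,0]}'; python3 -m pendant '{"travel":[[-0.009,0,0],[-0.018,0,0],[-0.027,0,0],[-0.036,0,0],[-0.045,0,0]],"yaw":[0,0,0,0,0]}'; python3 -m pendant '{"travel":[[-0.009,0,0],[-0.018,0,0],[-0.026,0,0],[-0.032,0,0],[-0.036,0,0]],"yaw":[0,0,0,0,0]}';python3 g.py
python3 - <<'E'
from h import *
from scipy.optimize import least_squares
for c in ('scene','side'):
    i=camera_info(c);p,d=snapshot(c);W=cloud(c,d,i);save('k_'+c+'.png',p)
    m=(W[...,2]>.045)&(W[...,2]<.08)&(W[...,0]>.45)&(W[...,0]<.6)&(W[...,1]>.04)&(W[...,1]<.205);w=W[m]
    for _ in range(4):
        f=least_squares(lambda q:np.hypot(w[:,0]-q[0],w[:,1]-q[1])-.0285,[.52,.14],loss='soft_l1',f_scale=.002).x
        w=w[abs(np.hypot(w[:,0]-f[0],w[:,1]-f[1])-.0285)<.006]
    top=w[:,2].max(); r=np.array([.12,.993])@(f-np.array([.486,.368]))
    print(c,len(w),f,top,'rack x',r)
p=cv2.imread('pics/k_scene.png');cv2.imwrite('pics/k_sc.png',cv2.resize(p[180:380,250:500],None,fx=3,fy=3,interpolation=cv2.INTER_CUBIC))
E
```

```text
time: 11.78
tcp_pos: [0.5442, 0.0422, -0.0261]
tcp_rot: [-0.004, 0.748, 0.664, -0.003]
ft_force: [-0.2, 1.4, -2.2]
width: 0.0187
time: 12.2
tcp_pos: [0.5387, -0.0034, -0.0261]
tcp_rot: [-0.004, 0.748, 0.664, -0.003]
ft_force: [0.1, 1.2, -1.5]
width: 0.0186
time: 12.62
tcp_pos: [0.5344, -0.0401, -0.0261]
tcp_rot: [-0.004, 0.748, 0.663, -0.003]
ft_force: [-0.2, 0.8, -1.3]
width: 0.0186
t 12.62 pos [ 0.5344 -0.0401 -0.0261] ang 1.4508 zax [-0.009  0.002 -1.   ] F [-0.2  0.8 -1.3] w 0.0186
scene 610 [0.52516277 0.13570939] 0.07644006823357963 rack x -0.22596504130702305
side 604 [0.52277223 0.13597237] 0.07954280882229425 rack x -0.22599076842214555
```

View pics/k_sc.png

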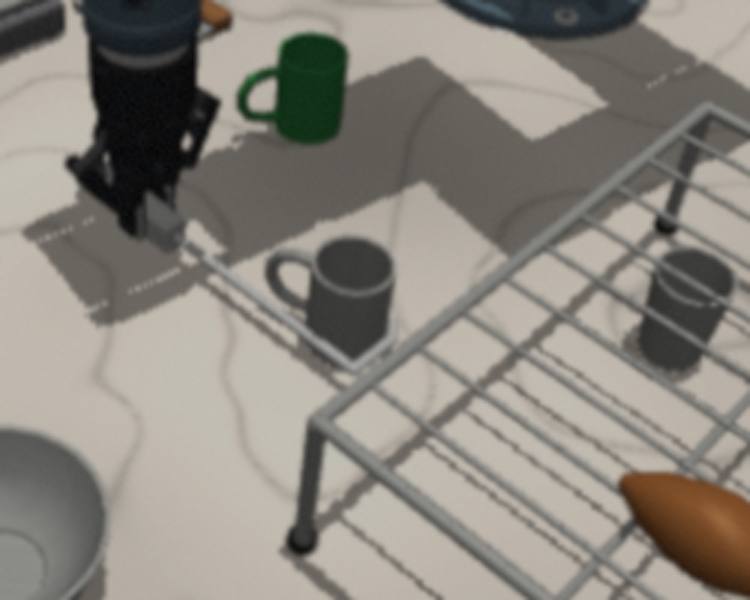

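The cup is out at (0.524, 0.136), rack x is -0.226, and it stands upright. I free the hook by moving it 10 mm forward and 4 mm sideways, then lift it clear.

```bash
python3 -m pendant '{"travel":[[0.003,0,0],[0.006,0.001,0],[0.009,0.002,0],[0.01,0.003,0],[0.01,0.003,0]],"yaw":[0,0,0,0,0]}'; python3 -m pendant '{"travel":[[0,0,-0.01],[0,0,-0.03],[0,0,-0.055],[0,0,-0.08],[0,0,-0.105]],"yaw":[0,0,0,0,0]}'; python3 -m pendant '{"travel":[[0,0,0],[0,0,0]],"yaw":[0,0]}'; python3 g.py .5315 -.131 .075 1.242
python3 - <<'E'
from h import *
p,d=snapshot('scene');save('l_scene.png',p)
p=cv2.imread('pics/l_scene.png');cv2.imwrite('pics/l_sc.png',cv2.resize(p[180:380,250:500],None,fx=3,fy=3,interpolation=cv2.INTER_CUBIC))
E
```

```text
time: 13.13
tcp_pos: [0.539, -0.0298, -0.0261]
tcp_rot: [-0.003, 0.748, 0.664, -0.003]
ft_force: [0.2, 0.4, -2.3]
width: 0.0187
time: 13.55
tcp_pos: [0.5397, -0.0298, 0.0806]
tcp_rot: [-0.003, 0.748, 0.664, -0.003]
ft_force: [0.4, 0.1, -2.9]
width: 0.0188
time: 13.72
tcp_pos: [0.5413, -0.0302, 0.0829]
tcp_rot: [-0.001, 0.748, 0.664, -0.001]
ft_force: [1.0, 0.0, -1.7]
width: 0.019
t 13.72 pos [ 0.5413 -0.0302  0.0829] ang 1.4522 zax [-0.004  0.    -1.   ] F [ 1.   0.  -1.7] w 0.0190
travel [-0.1013  0.0022  0.008 ] yaw 0.2102
```

View pics/l_sc.png

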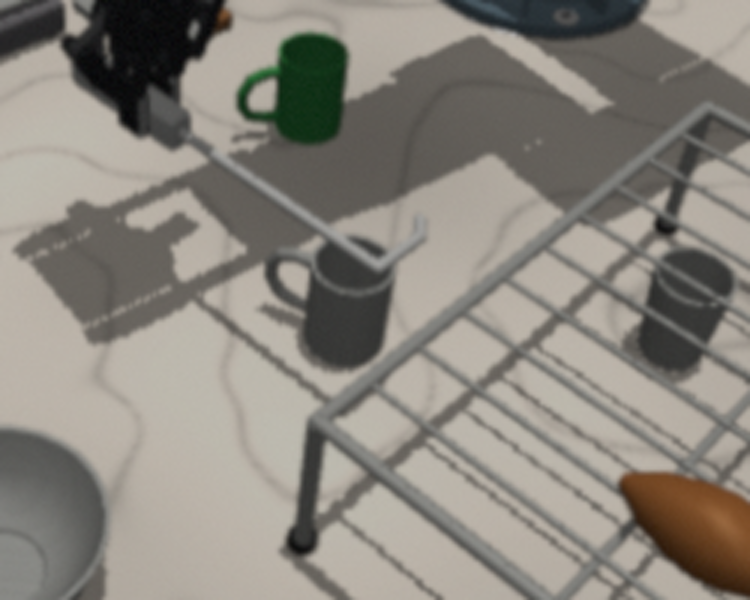

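The hook is clear above the cup, which is undisturbed at (345,300) in the crop. I take it to the lay-down spot.

```bash
python3 -m pendant '{"travel":[[-0.02,0.001,0],[-0.045,0.001,0],[-0.07,0.002,0],[-0.09,0.002,0],[-0.101,0.002,0]],"yaw":[0,0.05,0.11,0.17,0.21]}'; python3 -m pendant '{"travel":[[0,0,0.025],[0,0,0.055],[0,0,0.08],[0,0,0.09],[0,0,0.09]],"yaw":[0,0,0,0,0]}'; python3 g.py .5315 -.131 -.033 1.242
```

```text
time: 14.18
tcp_pos: [0.5283, -0.1318, 0.0792]
tcp_rot: [-0.004, 0.815, 0.58, -0.004]
ft_force: [-0.5, 0.6, -1.7]
width: 0.0186
time: 14.6
tcp_pos: [0.524, -0.1297, -0.0146]
tcp_rot: [-0.007, 0.815, 0.58, -0.005]
ft_force: [-1.0, -0.6, -2.0]
width: 0.0188
t 14.60 pos [ 0.524  -0.1297 -0.0146] ang 1.2377 zax [-0.017  0.006 -1.   ] F [-1.  -0.6 -2. ] w 0.0188
travel [0.0012 0.0079 0.0183] yaw -0.0043
```

```bash
python3 -m pendant '{"travel":[[0,0.004,0.006],[0,0.006,0.011],[0,0.006,0.015],[0,0.006,0.018],[0,0.006,0.018]],"yaw":[0,0,0,0,0]}'; python3 -m pendant '{"travel":[[0,0,0.001],[0,0,0.002],[0,0,0.002]],"yaw":[0,0,0]}'; python3 g.py .5315 -.131 -.035 1.242
```

```text
time: 15.02
tcp_pos: [0.5295, -0.1315, -0.0327]
tcp_rot: [-0.007, 0.814, 0.58, -0.005]
ft_force: [-0.7, 0.2, -2.2]
width: 0.0189
time: 15.27
tcp_pos: [0.5295, -0.1316, -0.0345]
tcp_rot: [-0.007, 0.814, 0.58, -0.005]
ft_force: [0.8, -0.3, -2.0]
width: 0.0186
t 15.27 pos [ 0.5295 -0.1316 -0.0345] ang 1.2379 zax [-0.017  0.005 -1.   ] F [ 0.8 -0.3 -2. ] w 0.0186
travel [0.0012 0.0017 0.0005] yaw -0.0041
```

```bash
python3 -m pendant '{"travel":[[0,0,0.001],[0,0,0.0015],[0,0,0.0015]],"yaw":[0,0,0]}'; python3 g.py
```

```text
time: 15.52
tcp_pos: [0.5296, -0.1316, -0.0346]
tcp_rot: [-0.007, 0.814, 0.58, -0.005]
ft_force: [-4.3, 1.3, 10.6]
width: 0.0184
t 15.52 pos [ 0.5296 -0.1316 -0.0346] ang 1.2381 zax [-0.017  0.005 -1.   ] F [-4.3  1.3 10.6] w 0.0184
```

Contact at 10 N. I open and look.

```bash
python3 -m pendant '{"travel":[[0,0,0],[0,0,0],[0,0,0],[0,0,0],[0,0,0]],"yaw":[0,0,0,0,0]}' 0;  python3 -m pendant '{"travel":[[0,0,0],[0,0,0],[0,0,0],[0,0,0]],"yaw":[0,0,0,0]}'; python3 -m pendant '{"travel":[[0,0,-0.02],[0,0,-0.05],[0,0,-0.09],[0,0,-0.13],[0,0,-0.165]],"yaw":[0,0,0,0,0]}';python3 g.py
python3 - <<'E'
from h import *
from scipy.optimize import least_squares
for c in ('scene','side'):
    i=camera_info(c);p,d=snapshot(c);W=cloud(c,d,i);save('m_'+c+'.png',p)
    m=(W[...,2]>.045)&(W[...,2]<.08)&(W[...,0]>.45)&(W[...,0]<.6)&(W[...,1]>.04)&(W[...,1]<.205);a=w=W[m]
    for _ in range(4):
        f=least_squares(lambda q:np.hypot(w[:,0]-q[0],w[:,1]-q[1])-.0285,[.52,.14],loss='soft_l1',f_scale=.002).x
        w=w[abs(np.hypot(w[:,0]-f[0],w[:,1]-f[1])-.0285)<.006]
    l=a[np.hypot(a[:,0]-f[0],a[:,1]-f[1])>.04]; lm=l.mean(0)
    print(c,len(w),f,w[:,2].max(),'loop',len(l),lm,'ang',np.arctan2(lm[1]-f[1],lm[0]-f[0]))
    m=(W[...,2]>.006)&(W[...,2]<.04)&(W[...,0]>.48)&(W[...,0]<.63)&(W[...,1]>-.22)&(W[...,1]<.09);h=W[m]
    print('hook',cv2.minAreaRect(h[h[:,2]>.022][:,:2].astype(np.float32)*1000),h[:,2].max(),'rodz',[round(float(np.percentile(h[(h[:,1]>y)&(h[:,1]<y+.04)][:,2],80)),4) for y in (-.02,.03)])
    m=(W[...,2]>.043)&(W[...,2]<.057)&(W[...,0]>.35)&(W[...,0]<.6)&(W[...,1]>-.47)&(W[...,1]<-.2);w=W[m];print('scale',cv2.minAreaRect(w[:,:2].astype(np.float32)*1000) if len(w)>5 else 0)
E
```

```text
time: 15.93
tcp_pos: [0.5297, -0.1316, -0.0346]
tcp_rot: [-0.007, 0.814, 0.58, -0.005]
ft_force: [-0.1, -0.2, -0.3]
width: 0.0778
time: 16.27
tcp_pos: [0.5296, -0.1316, -0.0347]
tcp_rot: [-0.007, 0.814, 0.58, -0.005]
ft_force: [0.1, -0.2, -0.2]
width: 0.0854
time: 16.68
tcp_pos: [0.5326, -0.1325, 0.1327]
tcp_rot: [-0.007, 0.814, 0.58, -0.005]
ft_force: [1.3, -0.8, -0.2]
width: 0.0851
t 16.68 pos [ 0.5326 -0.1325  0.1327] ang 1.2380 zax [-0.016  0.005 -1.   ] F [ 1.3 -0.8 -0.2] w 0.0851
scene 613 [0.52477612 0.13521693] 0.07803371011655735 loop 53 [0.53410151 0.08465448 0.05787558] ang -1.3884128557299946
hook ((535.2843627929688, -59.65211486816406), (293.8448791503906, 41.72126770019531), 84.83233642578125) 0.039807120821633735 rodz [0.0174, 0.0173]
scale ((449.19427490234375, -369.89373779296875), (154.6374969482422, 152.02227783203125), 77.94727325439453)
side 607 [0.52251301 0.13592992] 0.07860862381757217 loop 42 [0.52809343 0.08529698 0.05857759] ang -1.4610261566640954
hook ((532.7572021484375, -59.02799987792969), (293.367919921875, 44.26582717895508), 84.8656234741211) 0.03925289537274468 rodz [0.0185, 0.0183]
scale ((531.264404296875, -316.30609130859375), (7.766746997833252, 17.865890502929688), 36.9118537902832)
```

View pics/m_scene.png

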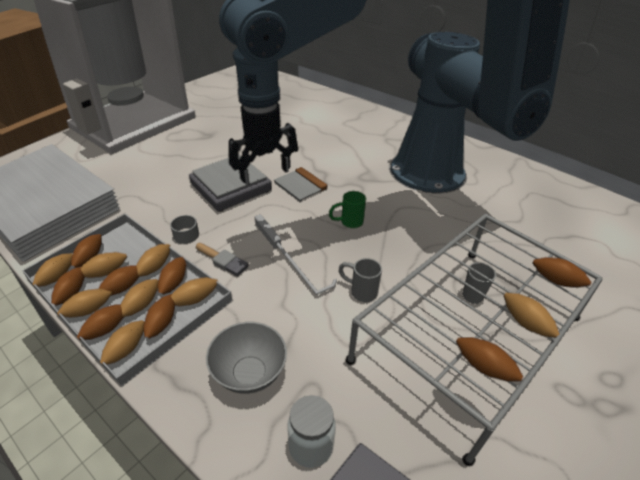

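The hook lies flat, with its rod top at z 0.018 along its length. The cup stands at (0.5237, 0.1355) with the loop at angle -1.42. I move above the cup.

```bash
python3 g.py .5237 .1355 .10 1.65
```

```text
t 16.78 pos [ 0.537  -0.1346  0.1375] ang 1.2382 zax [-0.006 -0.    -1.   ] F [ 1.  -0.7  0.8] w 0.0855
travel [ 0.251  -0.1005  0.0375] yaw -0.4118
```

```bash
python3 -m pendant '{"travel":[[0.025,-0.01,0],[0.06,-0.024,0],[0.095,-0.038,0],[0.13,-0.052,0],[0.165,-0.066,0]],"yaw":[-0.08,-0.16,-0.24,-0.32,-0.4]}'; python3 g.py .5237 .1355 .11 1.65
```

```text
time: 17.2
tcp_pos: [0.5277, 0.0445, 0.1369]
tcp_rot: [-0.002, 0.682, 0.732, -0.002]
ft_force: [1.1, 0.9, -0.7]
width: 0.0855
t 17.20 pos [0.5277 0.0445 0.1369] ang 1.6414 zax [-0.006 -0.    -1.   ] F [ 1.1  0.9 -0.7] w 0.0855
travel [0.0911 0.0026 0.0269] yaw -0.0086
```

```bash
python3 -m pendant '{"travel":[[0.03,0,0.006],[0.06,0.001,0.012],[0.08,0.002,0.02],[0.091,0.003,0.027],[0.091,0.003,0.027]],"yaw":[0,0,0,0,0]}'; python3 -m pendant '{"travel":[[0,0,0],[0,0,0]],"yaw":[0,0]}'; python3 g.py .5237 .1355 .06 1.65
python3 - <<'E'
from h import *
i=camera_info('wrist');p,d=snapshot('wrist');save('n.png',p);W=cloud('wrist',d,i)
m=(W[...,2]>.068)&(W[...,2]<.085)&(W[...,0]>.48)&(W[...,0]<.57)&(W[...,1]>.09)&(W[...,1]<.18);w=W[m];print(len(w),cv2.minEnclosingCircle(w[:,:2].astype(np.float32)*1000),w[:,2].mean())
E
```

```text
time: 17.62
tcp_pos: [0.5224, 0.1372, 0.1077]
tcp_rot: [-0.004, 0.681, 0.733, -0.003]
ft_force: [-0.3, 0.3, 0.3]
width: 0.0853
time: 17.78
tcp_pos: [0.5222, 0.1363, 0.1072]
tcp_rot: [-0.004, 0.681, 0.732, -0.004]
ft_force: [0.2, -0.0, -0.1]
width: 0.0855
t 17.78 pos [0.5222 0.1363 0.1072] ang 1.6436 zax [-0.011 -0.    -1.   ] F [ 0.2 -0.  -0.1] w 0.0855
travel [-0.0009  0.002   0.0472] yaw -0.0064
1538 ((522.4627685546875, 130.172119140625), 33.99553298950195) 0.07406884986575941
```

View pics/n.png

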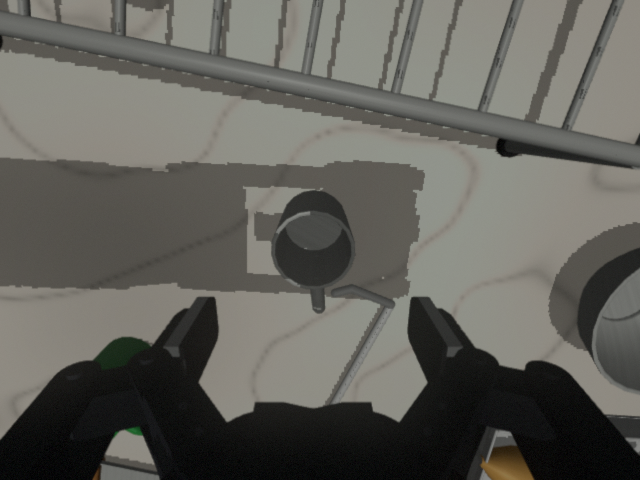

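The cup at (313,240) is centred between the fingers, its loop at (318,300) points away from both pads, and the hook at (360,300) is clear of them. I descend.

```bash
python3 -m pendant '{"travel":[[-0.001,0.001,0.015],[-0.001,0.001,0.035],[-0.001,0.001,0.055],[-0.001,0.001,0.07],[-0.001,0.001,0.075]],"yaw":[0,0,0,0,0]}'; python3 g.py .5237 .1355 -.012 1.65
```

```text
time: 18.25
tcp_pos: [0.5215, 0.1336, 0.0306]
tcp_rot: [-0.005, 0.682, 0.731, -0.005]
ft_force: [-0.4, -0.4, -0.6]
width: 0.0854
t 18.25 pos [0.5215 0.1336 0.0306] ang 1.6409 zax [-0.013 -0.001 -1.   ] F [-0.4 -0.4 -0.6] w 0.0854
travel [0.0017 0.0029 0.0426] yaw -0.0091
```

```bash
python3 -m pendant '{"travel":[[0,0.003,0.01],[0,0.004,0.022],[0,0.004,0.034],[0,0.004,0.042],[0,0.004,0.044]],"yaw":[0,0,0,0,0]}'; python3 g.py .5237 .1355 -.012 1.65
```

```text
time: 18.67
tcp_pos: [0.5237, 0.1337, -0.0152]
tcp_rot: [-0.006, 0.682, 0.731, -0.006]
ft_force: [-0.7, -0.2, 0.4]
width: 0.0851
t 18.67 pos [ 0.5237  0.1337 -0.0152] ang 1.6408 zax [-0.016 -0.001 -1.   ] F [-0.7 -0.2  0.4] w 0.0851
travel [ 0.0018  0.0001 -0.0032] yaw -0.0092
```

```bash
python3 -m pendant '{"travel":[[0.001,0,0],[0.002,0,0],[0.002,0,0],[0.002,0,0],[0.002,0,0]],"yaw":[0,0,0,0,0]}' 1 40;python3 -m pendant '{"travel":[[0,0,0],[0,0,0],[0,0,0],[0,0,0]],"yaw":[0,0,0,0]}'; python3 g.py
```

```text
time: 19.08
tcp_pos: [0.5239, 0.136, -0.0147]
tcp_rot: [-0.005, 0.682, 0.732, -0.005]
ft_force: [-1.5, 0.1, 1.3]
width: 0.0565
time: 19.42
tcp_pos: [0.524, 0.1359, -0.0146]
tcp_rot: [-0.005, 0.682, 0.731, -0.005]
ft_force: [-0.7, -0.2, -0.5]
width: 0.0566
t 19.42 pos [ 0.524   0.1359 -0.0146] ang 1.6410 zax [-0.015 -0.    -1.   ] F [-0.7 -0.2 -0.5] w 0.0566
```

Gripped at 56.6 mm. I lift 110 mm and check.

```bash
python3 -m pendant '{"travel":[[0,0,-0.01],[0,0,-0.03],[0,0,-0.055],[0,0,-0.085],[0,0,-0.11]],"yaw":[0,0,0,0,0]}'; python3 -m pendant '{"travel":[[0,0,0],[0,0,0]],"yaw":[0,0]}';python3 g.py .4495 -.371 .1 1.24
python3 - <<'E'
from h import *
p,d=snapshot('scene');save('o.png',p)
p,d=snapshot('wrist');save('ow.png',p)
E
```

```text
time: 19.83
tcp_pos: [0.5257, 0.136, 0.0975]
tcp_rot: [-0.005, 0.682, 0.731, -0.005]
ft_force: [0.6, -0.6, -2.1]
width: 0.0567
time: 20.0
tcp_pos: [0.5275, 0.136, 0.1]
tcp_rot: [-0.003, 0.682, 0.731, -0.003]
ft_force: [-0.8, -0.3, -1.9]
width: 0.0568
t 20.00 pos [0.5275 0.136  0.1   ] ang 1.6410 zax [-0.009 -0.    -1.   ] F [-0.8 -0.3 -1.9] w 0.0568
travel [-0.5003 -0.1134  0.0009] yaw 0.4010
```

View pics/o.png

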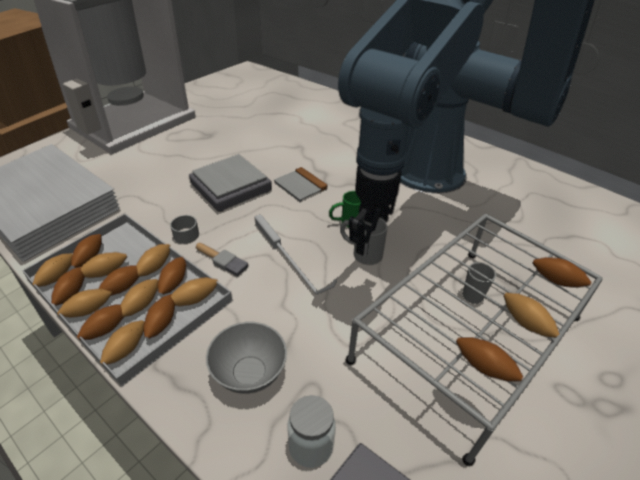

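The cup hangs upright in the gripper. I carry it to the scale without turning it.

```bash
python3 -m pendant '{"travel":[[-0.015,-0.003,-0.003],[-0.04,-0.009,-0.006],[-0.07,-0.016,-0.01],[-0.105,-0.024,-0.01],[-0.14,-0.032,-0.01]],"yaw":[0,0,0,0,0]}'; python3 -m pendant '{"travel":[[-0.035,-0.008,0],[-0.07,-0.016,0],[-0.105,-0.024,0],[-0.14,-0.032,0],[-0.175,-0.04,0]],"yaw":[0,0,0,0,0]}';python3 g.py .449 -.370 .1 1.641
```

```text
time: 20.52
tcp_pos: [0.5011, -0.0066, 0.1055]
tcp_rot: [-0.007, 0.681, 0.732, -0.006]
ft_force: [-0.5, 0.1, -2.0]
width: 0.0565
time: 20.93
tcp_pos: [0.4718, -0.1848, 0.1039]
tcp_rot: [-0.009, 0.681, 0.732, -0.007]
ft_force: [0.3, 0.9, -2.0]
width: 0.0563
t 20.93 pos [ 0.4718 -0.1848  0.1039] ang 1.6421 zax [-0.022  0.002 -1.   ] F [ 0.3  0.9 -2. ] w 0.0563
travel [-0.1831 -0.0358  0.004 ] yaw 0.0011
```

```bash
python3 -m pendant '{"travel":[[-0.035,-0.007,0],[-0.07,-0.014,0],[-0.105,-0.02,0],[-0.135,-0.026,0],[-0.16,-0.031,0]],"yaw":[0,0,0,0,0]}'; python3 -m pendant '{"travel":[[-0.012,-0.003,0],[-0.019,-0.004,0],[-0.019,-0.004,0],[-0.019,-0.004,0]],"yaw":[0,0,0,0]}';python3 g.py .449 -.370 .1 1.641
python3 - <<'E'
from h import *
from rig import *
i=camera_info('wrist');p,d=snapshot('wrist');save('pw.png',p);W=cloud('wrist',d,i)
m=(W[...,2]>.043)&(W[...,2]<.057);w=W[m];print('scale vis',len(w),w.min(0),w.max(0))
i=camera_info('scene');p,d=snapshot('scene');save('ps.png',p);W=cloud('scene',d,i)
m=(W[...,2]>.1)&(W[...,2]<.2)&(W[...,0]>.38)&(W[...,0]<.52)&(W[...,1]>-.44)&(W[...,1]<-.3);w=W[m];print(len(w),w.min(0))
c=cv2.imread('pics/ps.png');cv2.imwrite('pics/psc.png',cv2.resize(c[90:250,150:350],None,fx=3.7,fy=3.7,interpolation=cv2.INTER_CUBIC))
E
```

```text
time: 21.35
tcp_pos: [0.4504, -0.348, 0.1017]
tcp_rot: [-0.011, 0.682, 0.731, -0.007]
ft_force: [1.0, 0.6, -1.5]
width: 0.0567
time: 21.68
tcp_pos: [0.4475, -0.3656, 0.1005]
tcp_rot: [-0.012, 0.682, 0.731, -0.006]
ft_force: [0.1, 1.2, -2.0]
width: 0.0565
t 21.68 pos [ 0.4475 -0.3656  0.1005] ang 1.6408 zax [-0.026  0.007 -1.   ] F [ 0.1  1.2 -2. ] w 0.0565
travel [-0.0045  0.0012  0.0005] yaw -0.0002
scale vis 26541 [ 0.35836665 -0.53277433  0.04303039] [ 0.74989904 -0.28232983  0.05699861]
954 [ 0.39168998 -0.42502342  0.11420978]
```

View pics/psc.png

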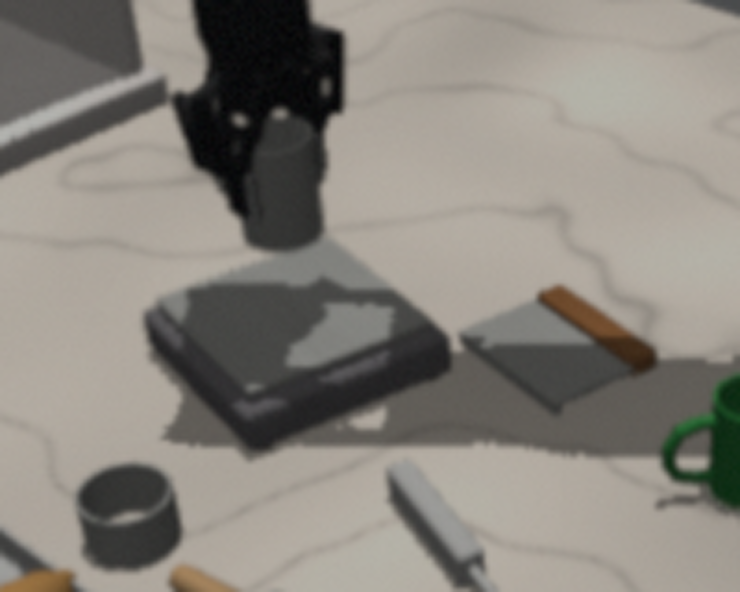

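View pics/pw.png

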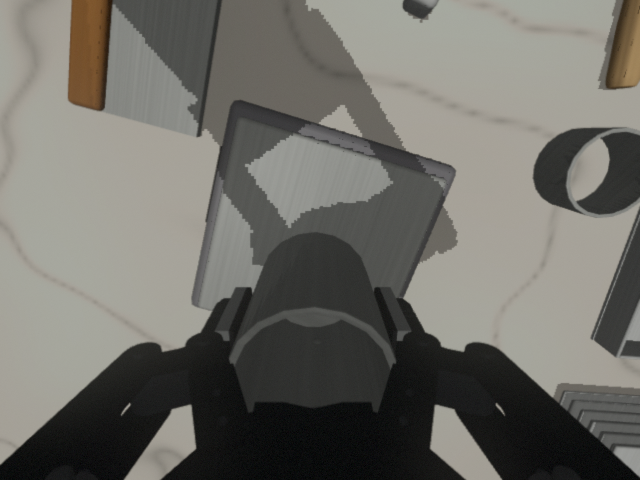

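The cup hangs over the platform: crop (285,185) above a platform centred near (295,320). Its underside is at z 0.114. I lower it.

```bash
python3 g.py .449 -.370 .040 1.641; python3 -m pendant '{"travel":[[-0.002,0.001,0.01],[-0.004,0.002,0.025],[-0.005,0.003,0.042],[-0.005,0.003,0.055],[-0.005,0.003,0.059]],"yaw":[0,0,0,0,0]}'; python3 g.py .449 -.370 .0354 1.641
```

```text
t 21.78 pos [ 0.448  -0.3653  0.1012] ang 1.6422 zax [-0.025  0.006 -1.   ] F [-0.5  0.6 -2.5] w 0.0565
travel [-0.0052  0.0021  0.0611] yaw 0.0012
time: 22.2
tcp_pos: [0.4488, -0.3673, 0.0391]
tcp_rot: [-0.014, 0.681, 0.732, -0.006]
ft_force: [-0.8, 1.0, -2.4]
width: 0.0567
t 22.20 pos [ 0.4488 -0.3673  0.0391] ang 1.6432 zax [-0.028  0.01  -1.   ] F [-0.8  1.  -2.4] w 0.0567
travel [-0.0028  0.0001  0.0037] yaw 0.0022
```

```bash
python3 -m pendant '{"travel":[[-0.001,0,0.001],[-0.002,0,0.0018],[-0.002,0,0.0022],[-0.002,0,0.0022]],"yaw":[0,0,0,0]}'; python3 -m pendant '{"travel":[[0,0,0.0006],[0,0,0.001],[0,0,0.001]],"yaw":[0,0,0]}'; python3 g.py
```

```text
time: 22.53
tcp_pos: [0.4493, -0.3698, 0.0377]
tcp_rot: [-0.013, 0.681, 0.732, -0.006]
ft_force: [-0.3, 0.5, -1.9]
width: 0.0565
time: 22.78
tcp_pos: [0.4495, -0.3701, 0.0371]
tcp_rot: [-0.013, 0.681, 0.732, -0.006]
ft_force: [0.8, 0.4, -1.9]
width: 0.0565
t 22.78 pos [ 0.4495 -0.3701  0.0371] ang 1.6431 zax [-0.027  0.008 -1.   ] F [ 0.8  0.4 -1.9] w 0.0565
```

```bash
python3 -m pendant '{"travel":[[0,0,0.0006],[0,0,0.0012],[0,0,0.0012]],"yaw":[0,0,0]}'; python3 -m pendant '{"travel":[[0,0,0.0005],[0,0,0.001],[0,0,0.001]],"yaw":[0,0,0]}'
```

```text
time: 23.03
tcp_pos: [0.4494, -0.3701, 0.0358]
tcp_rot: [-0.013, 0.681, 0.732, -0.006]
ft_force: [0.2, -0.3, -1.4]
width: 0.0567
time: 23.28
tcp_pos: [0.4494, -0.3701, 0.0357]
tcp_rot: [-0.013, 0.681, 0.732, -0.006]
ft_force: [-1.8, 3.1, 6.0]
width: 0.0568
```

Gentle contact at about 8 N. I release.

```bash
python3 -m pendant '{"travel":[[0,0,0],[0,0,0],[0,0,0],[0,0,0],[0,0,0]],"yaw":[0,0,0,0,0]}' 0; python3 -m pendant '{"travel":[[0,0,0],[0,0,0],[0,0,0]],"yaw":[0,0,0]}'; python3 -m pendant '{"travel":[[0,0,-0.012],[0,0,-0.04],[0,0,-0.075],[0,0,-0.11],[0,0,-0.15]],"yaw":[0,0,0,0,0]}';python3 -m pendant '{"travel":[[0,0,0],[0,0,0]],"yaw":[0,0]}'; python3 g.py
python3 - <<'E'
from h import *
from scipy.optimize import least_squares
for c in ('scene','side','wrist'):
    i=camera_info(c);p,d=snapshot(c);save('z_'+c+'.png',p);W=cloud(c,d,i)
    m=(W[...,2]>.06)&(W[...,2]<.14)&(W[...,0]>.38)&(W[...,0]<.52)&(W[...,1]>-.44)&(W[...,1]<-.3);w=W[m]
    if len(w)>50:
        for _ in range(4):
            f=least_squares(lambda q:np.hypot(w[:,0]-q[0],w[:,1]-q[1])-.0285,[.45,-.37],loss='soft_l1',f_scale=.002).x
            w=w[abs(np.hypot(w[:,0]-f[0],w[:,1]-f[1])-.0285)<.005]
        print(c,len(w),f,w[:,2].max())
        for z0 in (.065,.09,.11):
            s=w[(w[:,2]>z0)&(w[:,2]<z0+.02)]
            if len(s)>20: print('  z',z0,least_squares(lambda q:np.hypot(s[:,0]-q[0],s[:,1]-q[1])-.0285,f,loss='soft_l1',f_scale=.002).x)
    m=(W[...,2]>.043)&(W[...,2]<.054)&(W[...,0]>.35)&(W[...,0]<.6)&(W[...,1]>-.47)&(W[...,1]<-.26);w=W[m]
    if len(w)>500:print('scale',c,cv2.minAreaRect(w[:,:2].astype(np.float32)*1000))
    m=(W[...,2]>.02)&(W[...,2]<.04)&(W[...,0]>.48)&(W[...,0]<.58)&(W[...,1]>-.22)&(W[...,1]<-.08);h=W[m]
    if len(h)>50: print('hook top z',h[:,2].mean(),cv2.minAreaRect(h[:,:2].astype(np.float32)*1000))
    for t in ('tumbler','scraper','brush','cutter'): print(t,[(np.round(x['point'],3).tolist(),round(x['p'],2)) for x in look_for(t,c)])
E
```

```text
time: 23.7
tcp_pos: [0.4495, -0.3701, 0.0357]
tcp_rot: [-0.013, 0.681, 0.732, -0.006]
ft_force: [0.3, -0.1, 0.1]
width: 0.0854
time: 23.95
tcp_pos: [0.4495, -0.3701, 0.0356]
tcp_rot: [-0.013, 0.681, 0.732, -0.006]
ft_force: [0.3, -0.5, 0.0]
width: 0.0856
time: 24.37
tcp_pos: [0.4529, -0.3706, 0.1869]
tcp_rot: [-0.013, 0.681, 0.732, -0.006]
ft_force: [-0.8, -0.5, 0.7]
width: 0.0857
time: 24.53
tcp_pos: [0.4546, -0.3724, 0.1917]
tcp_rot: [-0.009, 0.681, 0.732, -0.007]
ft_force: [0.2, -0.8, -0.4]
width: 0.0852
t 24.53 pos [ 0.4546 -0.3724  0.1917] ang 1.6434 zax [-0.023  0.003 -1.   ] F [ 0.2 -0.8 -0.4] w 0.0852
scene 647 [ 0.45237383 -0.37131807] 0.12695289391943487
  z 0.065 [ 0.45166489 -0.37191979]
  z 0.09 [ 0.45227269 -0.37113099]
  z 0.11 [ 0.45328885 -0.37091036]
scale scene ((449.9779052734375, -370.9522705078125), (152.71522521972656, 151.45455932617188), 77.300537109375)
hook top z 0.026532237303238768 ((526.9883422851562, -150.4173126220703), (109.8134765625, 20.230388641357422), 70.98519134521484)
tumbler [([0.396, 0.317, 0.057], 0.87)]
scraper [([0.315, -0.231, 0.01], 0.89
[... 396 characters left out ...]
, ([0.529, -0.114, 0.022], 0.3)]
cutter [([0.654, -0.3, 0.021], 0.87)]
wrist 3448 [ 0.45000416 -0.36920924] 0.12779944999988446
  z 0.065 [ 0.44998506 -0.36880009]
  z 0.09 [ 0.45003476 -0.36882301]
  z 0.11 [ 0.45000645 -0.36984971]
scale wrist ((446.801513671875, -371.0340576171875), (150.08334350585938, 150.4747772216797), 77.6023941040039)
hook top z 0.027795441738156453 ((510.5162353515625, -188.71234130859375), (32.949859619140625, 20.161746978759766), 70.901611328125)
tumbler [([0.45, -0.382, 0.093], 0.45)]
scraper [([0.669, -0.302, 0.026], 0.69), ([0.314, -0.236, 0.011], 0.67)]
brush [([0.45, -0.382, 0.091], 0.2), ([0.668, -0.298, 0.027], 0.17)]
cutter [([0.667, -0.297, 0.029], 0.7)]
```

View pics/z_scene.png

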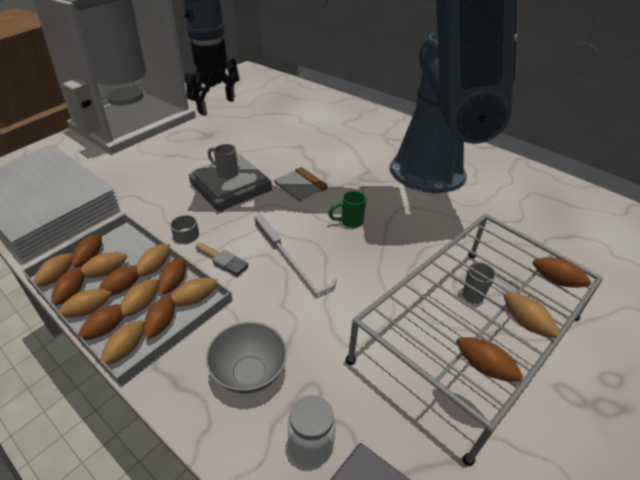

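View pics/z_wrist.png

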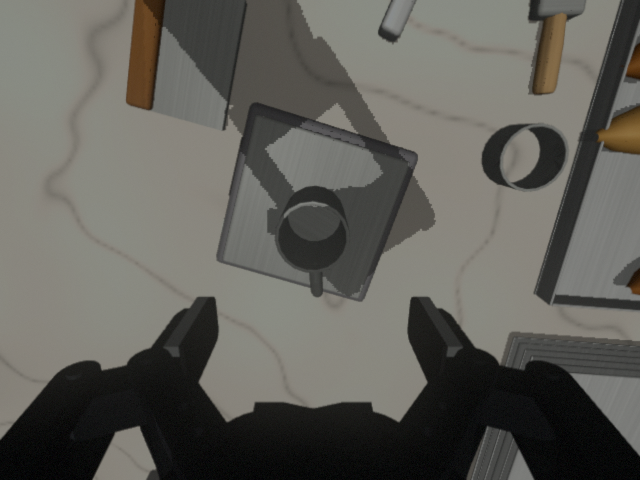

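The cup stands upright at (225,160) in the scene picture, 3 mm from the platform's centre. The hook is flat and the other things have not moved. I hand the job in.

```bash
python3 -m pendant '{"travel":[[0,0,0],[0,0,0],[0,0,0]],"yaw":[0,0,0]}'; python3 -c "
from rig import *
print(finish_job())"
```

```text
time: 25.53
tcp_pos: [0.4529, -0.3706, 0.1869]
tcp_rot: [-0.013, 0.681, 0.732, -0.006]
ft_force: [0.3, 0.1, -0.7]
width: 0.0856
the job is handed in; nothing more can be done
None
```

I dragged the cup out from under the rack with the hook, laid the hook flat on the counter and stood the cup on the scale. The job was handed in at about 25.5 s; the robot gives no verdict.

**Last checks:**
- **Cup:** it stands upright within 1–3 mm of the platform's centre, with its rim at z about 0.127 m. It touched down with about 8 N.
- **Hook:** it lies flat. Its rod top was level at about 18 mm along its length when I set it down, and the handle top read about 27 mm at the end.
- **Other things:** the tumbler, scraper, brush and cutter are within about 5 mm of where they were, which is as fine as the measurement goes. The green mug looks unmoved in the pictures.
- **Gripper:** it is open and about 0.1 m clear above the cup.

**What went wrong or disagreed:**
- **Missed first grasp:** the first attempt on the hook closed above its handle without touching it. The cameras showed the fingertips about 40 mm short of the reported TCP, so I allowed for that from then on.
- **Tool tilt:** the tool drifted to about 0.03 rad of tilt over the run. The cup still stands upright.
- **Stray reports:** the look-for network gave a few wrong answers, such as a "tumbler" on the scale. I left them out because the pictures and depth readings showed otherwise.

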